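# Clip the tube block into the heated shaker

### The job

Pick up the footed tube block and fit it into the pocket on top of the shaker: hook its far foot under the fixed lip at the back of the pocket, let it down, and press the near end until the spring latch clicks over the near foot and the block sits flat. Do not force it, and leave everything else on the bench where it is.

Things in the scene. Friction and masses are not known exactly. Their poses are not given: they have to be found in the camera images.
- block_mid (a point): Centre (half-way up) of the footed aluminium tube block: loose, 0.31 to 0.43 kg, 76 long (x) x 46 wide (y) x 56 high, same both ways round. Base plate 76 x 46 x 10; on it a body 60 x 46 x 46, so a foot 8 long, 10 thick sticks out at each end; long sides flush. 5 x 4 small holes on a top that is solid to press on. No pose while held.
- block_grip (a point): Point of the block 15 mm below the middle of its top, same axes as block_mid: take it here, across its width (y). Once home only its upper 38 mm stand above the pocket's rim, so fingertips must not reach lower than 34 mm below its top.
- shaker: Heated tube shaker, cream bench unit fixed to the bench, 240 deep (x) x 220 wide (y), deck 100 high; origin under its centre, +x to its back, control panel with two dark blue knobs at its -x end. A grey metal carrier with the pocket stands in a well in its deck; a moat of 9 mm or more all round.
- pocket (a point): Nominal centre of the pocket's floor, 86 above the bench, axes as the shaker's. The carrier stopped somewhere on its orbit and its drive holds it: the real pocket, with lip and latch, lies up to 6 mm off along x and also up to 6 mm along y, to be found by feel; height and direction are true. Pocket 78 long (x) x 47.4 wide (y) x 18 deep, walls 8 to 10 thick; rim 104 above the bench.
- lip (a point): Nominal middle of the lower edge of the fixed lip on the pocket's far (+x) wall, along its whole width; shifts with the pocket. It overhangs the pocket by 4 mm, from 13.5 to 18 above the floor; a foot must go under it until it meets the wall. So the block must enter tilted, far end 20 to 25 degrees low, then be let down; straight down it cannot seat.
- latch_tip (a point): Nominal tip of the latch nose, at rest: 5 mm inside the near (-x) wall, 12 above the floor; shifts with the pocket. Steel, 24 wide, black tab behind; its upper face slopes out and up at 60 degrees to 19.8 above the floor. With the far foot home under the lip, the near foot laid on the nose rests about 17 above the floor, the block tilted about 13 degrees.
- latch (a joint): Spring latch: 0 with its nose fully in, grows to 0.007 m as the nose is pushed out (-x). 4 N hold it in, 8 N at 5 mm. Pressing down on the top of the block's near end, with about 12 to 22 N, drives the near foot past the nose, which then springs back over the foot.
- big_block_mid (a point): A bystander: a plain tube block without feet, 88 x 60 x 44, with 3 x 2 large holes; this point is its centre, half-way up.
- wire_rack: A bystander: white wire tube rack 103 x 63 x 64 high, origin under its centre.
- wash_bottle: A bystander: white wash bottle 72 across, 200 high, origin under its centre.
- beaker: A bystander: glass beaker 72 across, 90 high, origin under its centre.
- tube_box: A bystander: flat box 134 x 94 x 56 high, origin under its centre.
- marker: A bystander: marker pen 134 long, 14 thick, lying along its x.
- reagent: A bystander: amber bottle 60 across, 130 high, origin under its centre.

How it is judged:
On the way:
1. the footed block is lifted clear of the bench (height (world z) of block_mid above 0.075 m), for 0.2 s.
At the end, for the whole second after the job is handed in: The block lies flat on the pocket's floor (centre 28 mm above it, within 2 mm; tilt under 0.03 rad; lengthwise in the pocket, centre within 12 mm of the pocket's nominal centre), the latch has sprung in over the near foot (within 2.5 mm of fully in), and the block is released and at rest (z of block_mid in the frame of pocket between 0.0255 and 0.0298 m and horizontal distance between block_mid and pocket below 0.012 m and angle between block_mid's own z axis and vertical below 0.03 rad and angle between the x axis of block_mid and the x axis of pocket, either way round below 0.08 rad and value of joint latch below 0.0025 m and linear speed of block below 0.02 m/s); the robot touches nothing.
It fails at once if the block is forced against the shaker with more than 40 N (contact force between block and shaker above 40 N).
It fails at once if the plain block is moved by more than 25 mm (distance of big_block_mid from where it was at the start of the episode above 0.025 m).
It fails at once if the wire rack is moved by more than 25 mm (distance of wire_rack from where it was at the start of the episode above 0.025 m).
It fails at once if a bottle, the beaker, the box or the marker is moved by more than 25 mm (distance of any of wash_bottle, beaker, tube_box, reagent, marker from where it was at the start of the episode above 0.025 m).
It also fails if it takes over 58 s, if anything falls off the work surface, if the arm or the gripper's body presses on something with over 40 N, if the wrist force passes 120 N, or if a joint passes its speed limit or range.

### The arm

A 6-joint arm with a two-finger parallel gripper is mounted at the origin on the work surface. World frame = base frame: x ahead of the robot, y to its left, z up, the work surface at z = 0. Lengths are in m, angles in rad, forces in N, time in s.
With the tool pointing down it reaches from about 0.375 to 0.975 m from the base axis. Payload 3.8 kg.
Tool frame: the origin (TCP) lies at the very end of the fingers, on their centre line; the grasp point (between the pads) lies 19 mm behind it; y points along the fingers, z is the direction in which the jaws open and shut, and the axes are right-handed (so a half turn about y gives the same grasp; the last joint's range is limited). The gripper opens to 88 mm and grips with 3 to 60 N. Pads are 18 mm wide; open, the fingers measure 123 mm over their backs; the gripper's body (75 mm by 187 mm) begins 45 mm behind the grasp point.
Start: joints at [1.302, 0.264, 1.604, -0, 1.274, -0.037], TCP at [0.155, 0.657, 0.239] pointing down, gripper open.
Joint ranges: [-2.63, 2.63], [-0.94, 2.18], [0.31, 2.57], [-1.31, 4.45], [0, 2.66], [-2.55, 2.55]. Speed limits (rad/s): [2.57, 2.57, 3.14, 3.14, 3.14, 3.14].

### API

Orientations are given as a unit quaternion [w, x, y, z].
In Python, from cell import manip gives the robot as it stands. The module is installed in compiled form; this text tells all that it offers.
- The arm moves only by the tool jog_arm, never from a script. Its argument "plan" is a list of rows, each an object of numbers: "tx", "ty", "tz": the shift along the tool's x, y, z in cm; "rx", "ry", "rz": the turn, a rotation vector about the tool's x, y, z in degrees. In form: [{"tx": .., "ty": .., "tz": .., "rx": .., "ry": .., "rz": ..}, ...]. A call has 1 to 12 rows; each row is the pose to reach, as a shift and turn from the pose measured when the call began, along the tool's axes at that moment; what a row does not reach only later rows make up. A row lasts 1/8 s, in which the tool goes at most 62.5 mm and 10.7 degrees, less where a joint would pass 70% of its speed; a pose out of reach is approached as far as the arm can. A call with a gripper value outside its range is refused whole. "hand" is the closure in counts, from 0 (fully open) to 255 (shut), set as the call begins (left out, the last holds). The fingers move at their own pace and stop on an object; "grip_force" is the grip in N (left out, the last holds). Time passes only in rows, so rows that repeat a pose let the fingers close. It gives the time, the measured TCP pose, the force and the opening at its end, in the units of the state.
- manip.get_obs(): the state, without advancing time (a new reading comes with each control period).
- manip.grab_frame(name): name is "side" or "top" or "wrist"; returns a dict with "frame" (480x640x3 uint8, red, green, blue), "z_map" (480x640 float32, m along the optical axis (not along the pixel's ray), 0 where there is no reading), "K" (3x3 intrinsics, pixels), "R" (3x3) and "t" (3): a world point X has camera coordinates R X + t. Camera axes: x right, y down, z forward; pixel columns grow to the right and rows downward; lengths in m; the calibration is good to about 2 mm. A picture is of the moment at which its call begins.
- manip.close_job(): hands the job in, once; it reports no verdict.
The state is a dict: "clock": time; "q": joint angles; "joint_vel": joint speeds; "tau": joint torques, N m; "tcp_pos": TCP position; "tcp_rot": TCP orientation; "force": force on the tool from outside, world axes, zero at the start; "wrist_torque": the same for the moment, N m; "gripper_width": finger opening in m.
Only numpy, scipy, OpenCV 4.12 (cv2) and the standard library are available. Lean on these libraries where they do the work, as an engineer would, in place of code of your own. Each camera call takes 0.05 s, during which the arm holds its last target.

## Working session

There is one attempt and no reset: what is moved stays moved. The work goes in short steps, Python scripts to look and compute and a tool call to move; the robot and the scene stay as the last step left them, time stands still between calls to the robot, and variables do not carry over. Pictures are saved under pics/ and viewed, and the job is handed in when it is done.

Besides the shell and the picture viewer there is one more tool, called after "Emit:" in YAML: its name, and indented under it one key for each argument. jog_arm: Moves the arm, as the interface text tells. Its arguments: {"type":"object","properties":{"plan":{"type":"array","items":{"type":"object","properties":{"tx":{"type":"number"},"ty":{"type":"number"},"tz":{"type":"number"},"rx":{"type":"number"},"ry":{"type":"number"},"rz":{"type":"number"}}}},"hand":{"type":"number"},"grip_force":{"type":"number"}},"required":["plan"]}

```bash
mkdir -p pics
cat > h.py <<'E'
import numpy as np,cv2
from cell import manip
def snap(n,out):
    f=manip.grab_frame(n); cv2.imwrite(f'pics/{out}.png',f['frame'][:,:,::-1]); np.savez(f'{out}.npz',**f); return f
def pt(f,u,v,z=None):
    K=f['K'];d=f['z_map'][int(v),int(u)] if z is None else z
    c=np.linalg.inv(K)@[u,v,1]*d
    return f['R'].T@(c-f['t'])
def world(f):
    K=f['K'];v,u=np.mgrid[0:480,0:640];d=f['z_map']
    c=np.stack([(u-K[0,2])/K[0,0]*d,(v-K[1,2])/K[1,1]*d,d],-1)
    return (c-f['t'])@f['R']
E
python3 - <<'E'
from h import *
for n in ('top','side','wrist'):
    f=snap(n,n+'0');print(n,f['K'][0,0],-f['R'].T@f['t'])
print(manip.get_obs())
E
```

```text
top 502.2244530153367 [ 0.40181187 -0.08867689  1.04410055]
side 477.06845032236805 [ 0.20995551 -0.75437564  0.69446096]
wrist 397.86864992668126 [0.07946871 0.67406243 0.38302732]
{'clock': 0.15, 'q': array([ 1.30211139e+00,  2.64582537e-01,  1.60507119e+00, -2.46881680e-05,
        1.27370052e+00, -3.69284999e-02]), 'joint_vel': array([ 0.00042384, -0.00358593, -0.00429376,  0.00023342, -0.00037637,
        0.00063896]), 'tau': array([ 8.23361061e-04, -5.02855504e+01, -3.57467651e+01,  7.31090899e-02,
        2.51246971e-02, -9.60445777e-05]), 'tcp_pos': array([0.15491894, 0.65640798, 0.2376665 ]), 'tcp_rot': array([-0.70174785,  0.70298151, -0.081839  ,  0.08166589]), 'force': array([ 0.13874021, -1.7597484 , -0.18434348]), 'wrist_torque': array([-0.00725591, -0.01588084,  0.00074204]), 'gripper_width': 0.08842420144744974}
```

View pics/top0.png

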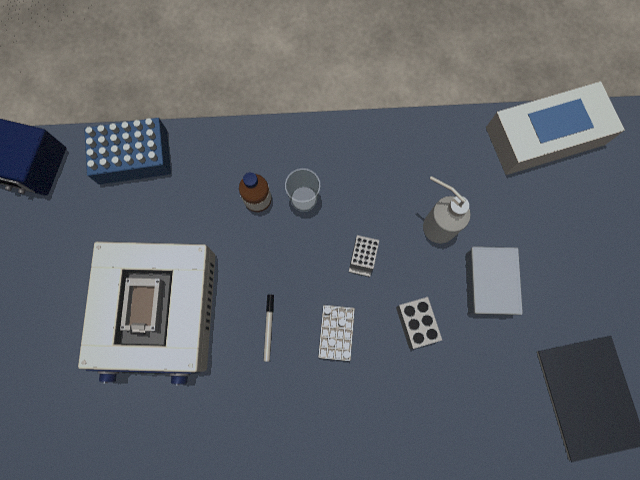

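View pics/side0.png

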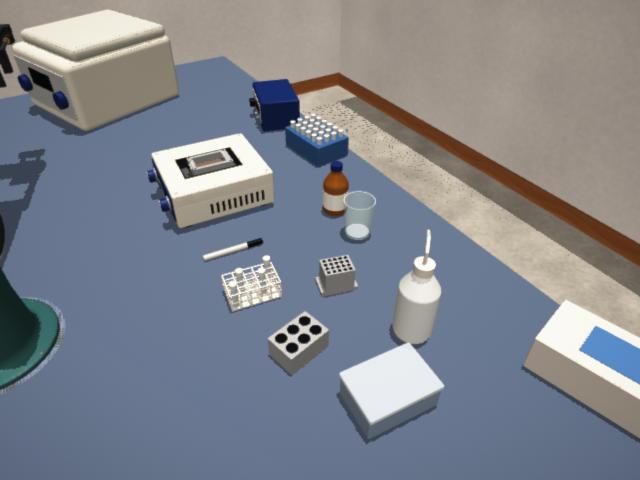

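View pics/wrist0.png

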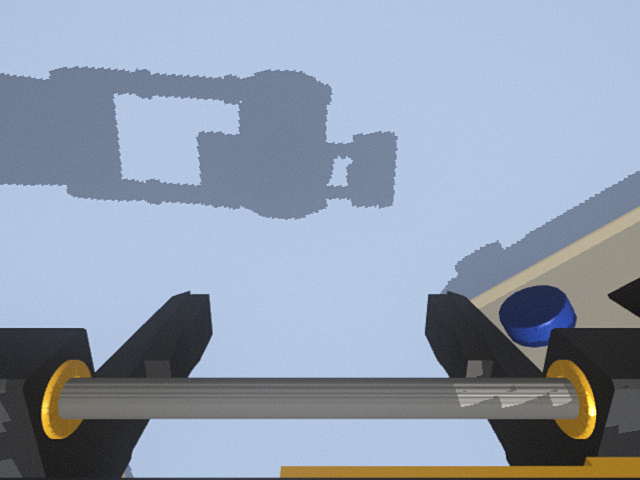

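Top view: footed block at about (365,252), shaker at (147,308) with its panel/knobs toward -x (image bottom), pocket around (141,305). Next I'll measure both.

Run:
```python
from h import *
for n in('top','side'):
    f=dict(np.load(n+'0.npz')); W=world(f)
    print(n)
    m0=[('blocktop',(.049,.062)),('blockfoot',(.005,.016)),('deck',(.094,.108))]
    c=pt(dict(np.load('top0.npz')),365,250);s=pt(dict(np.load('top0.npz')),147,250)
    if n=='top':print(c,s)
    for nm,(a,b) in m0:
        ctr=c if 'block' in nm else np.array([.38,.29,0]); r=.07 if 'block' in nm else .2
        m=(W[...,2]>a)&(W[...,2]<b)&(np.hypot(W[...,0]-ctr[0],W[...,1]-ctr[1])<r)&(f['z_map']>0)
        p=W[m]
        if len(p)<10: continue
        R=cv2.minAreaRect(p[:,:2].astype(np.float32)*1000)
        print(nm,len(p),R,np.median(p[:,2]))
f=dict(np.load('top0.npz'))
a=f['frame'][225:285,325:405,::-1];cv2.imwrite('pics/blk.png',cv2.resize(a,None,fx=8,fy=8,interpolation=cv2.INTER_CUBIC))
a=f['frame'][230:390,70:230,::-1];cv2.imwrite('pics/shk.png',cv2.resize(a,None,fx=3.7,fy=3.7,interpolation=cv2.INTER_CUBIC))
```

```text
top
[ 0.60870447 -0.19482176  0.05750249] [0.62175706 0.22794494 0.10110735]
blocktop 684 ((605.1944580078125, -193.82168579101562), (45.98933029174805, 61.513877868652344), 74.33138275146484) 0.056710614243227445
blockfoot 139 ((613.6605224609375, -202.361083984375), (121.87821197509766, 115.08497619628906), 34.331783294677734) 0.009737674704895545
deck 8195 ((485.3171081542969, 235.29916381835938), (220.6737518310547, 178.94773864746094), 85.31687927246094) 0.0996450069076796
side
blocktop 577 ((606.3931884765625, -193.71119689941406), (49.777408599853516, 61.045936584472656), 74.33267211914062) 0.0555653031034958
blockfoot 222 ((606.0860595703125, -193.9223175048828), (49.244598388671875, 76.3285903930664), 74.21636962890625) 0.009622088850683035
deck 2834 ((487.37060546875, 235.61627197265625), (224.4432373046875, 176.7371063232422), 85.41204071044922) 0.09937197005873746
```

View pics/blk.png

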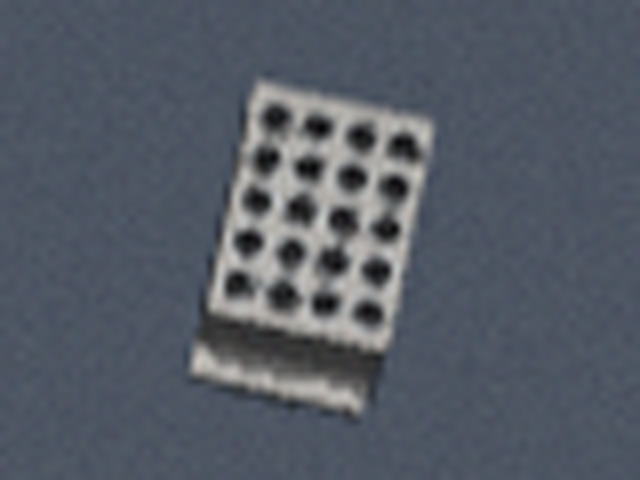

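View pics/shk.png

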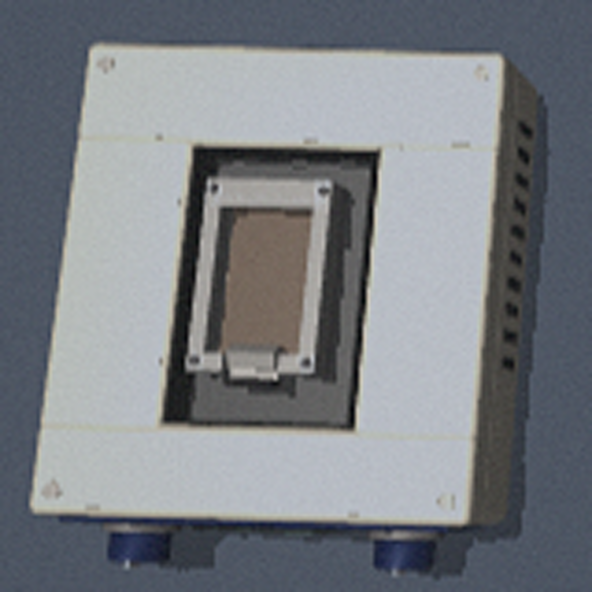

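Block picture: long axis about 15° clockwise of image-vertical, upright. Shaker picture: carrier (rim corners approx (210,180), (332,182), (305,372), (187,368)) sits left and back of the well; the latch is at the bottom (-x). Now fitting the deck and carrier.

Run:
```python
from h import *
for n in('top','side'):
    f=dict(np.load(n+'0.npz')); W=world(f);z=f['z_map']>0
    m=z&(abs(W[...,2]-.0995)<.004)&(np.hypot(W[...,0]-.49,W[...,1]-.35)<.2)
    # exclude carrier
    p=W[m]; R=cv2.minAreaRect(p[:,:2].astype(np.float32)*1000);print(n,R)
    # carrier rim
    m=z&(W[...,2]>.1022)&(W[...,2]<.107)&(np.hypot(W[...,0]-.49,W[...,1]-.35)<.07)
    p=W[m];print(len(p),np.median(p[:,2]),cv2.minAreaRect(p[:,:2].astype(np.float32)*1000))
    # deck corners: well
f=dict(np.load('top0.npz'))
K=f['K'];R=f['R'];t=f['t']
def pl(u,v,Z):
    d=R.T@np.linalg.inv(K)@[u,v,1]; o=-R.T@t
    return o+d*(Z-o[2])/d[2]
def cr(x,y,Z): 
    P=pl(70+(x+.5)/3.7-.5,230+(y+.5)/3.7-.5,Z); return P
print('deck');D=[cr(*c,.1) for c in((91,45),(502,55),(470,524),(31,514))];print(np.round(D,4),np.mean(D,0))
print('well');D=[cr(*c,.1) for c in((192,147),(380,149),(354,430),(161,421))];print(np.round(D,4),np.mean(D,0))
print('carr');D=[cr(*c,.104) for c in((208,180),(333,181),(314,372),(187,370))];print(np.round(D,4),np.mean(D,0))
```

```text
top ((518.080810546875, 245.00491333007812), (194.86717224121094, 239.58692932128906), 85.4540786743164)
79 0.10273423215205625 ((488.28509521484375, 310.0983581542969), (58.26825714111328, 126.68167877197266), 85.04891967773438)
side ((519.3245849609375, 246.42825317382812), (197.77667236328125, 238.71090698242188), 85.41204071044922)
5 0.10263646058582589 ((467.1729431152344, 313.9837646484375), (46.21529006958008, 36.375186920166016), 13.9813871383667)
deck
[[0.6437 0.3304 0.1   ]
 [0.6269 0.1163 0.1   ]
 [0.3908 0.1327 0.1   ]
 [0.407  0.3487 0.1   ]] [0.51708269 0.23203484 0.1       ]
well
[[0.5867 0.2759 0.1   ]
 [0.5806 0.1792 0.1   ]
 [0.4392 0.1904 0.1   ]
 [0.4487 0.2865 0.1   ]] [0.51380455 0.23299413 0.1       ]
carr
[[0.5684 0.2656 0.104 ]
 [0.5645 0.2018 0.104 ]
 [0.4685 0.2096 0.104 ]
 [0.4729 0.2729 0.104 ]] [0.51856458 0.23747835 0.104     ]
```

```bash
cat >> h.py <<'E'
from scipy.spatial.transform import Rotation as Ro
def rot(q): return Ro.from_quat([q[1],q[2],q[3],q[0]])
def rel(p,R,o=None):
    "target TCP pos, target R matrix -> shift cm, rotvec deg in tool axes"
    o=o or manip.get_obs(); R0=rot(o['tcp_rot'])
    s=R0.inv().apply(np.array(p)-o['tcp_pos'])*100
    r=(R0.inv()*Ro.from_matrix(R)).as_rotvec(degrees=True)
    print('shift cm',np.round(s,3),'rot deg',np.round(r,2),'rows',max(np.linalg.norm(s)/6.25,np.linalg.norm(r)/10.7))
def tool(jaw,tilt_axis=None,tilt=0):
    "jaw: azimuth deg of tool z, tool y down; tilt about world axis"
    a=np.radians(jaw); z=np.array([np.cos(a),np.sin(a),0]);y=np.array([0,0,-1.]);x=np.cross(y,z)
    M=np.stack([x,y,z],1)
    if tilt: M=Ro.from_rotvec(np.radians(tilt)*np.array(tilt_axis)/np.linalg.norm(tilt_axis)).as_matrix()@M
    return M
E
python3 - <<'E'
from h import *
o=manip.get_obs();R=rot(o['tcp_rot']).as_matrix();print(R.round(3))
f=dict(np.load('wrist0.npz'))
print('cam in tool',R.T@(-f['R'].T@f['t']-o['tcp_pos']));print('cam axes in tool',(R.T@f['R'].T).round(3)); print(f['K'])
for j in(74.3,254.3):
    print(j);rel([.6058,-.1938,.17],tool(j))
for j in(85.4,265.4):
    print(j);rel([.44,.24,.24],tool(j))
E
```

```text
[[ 0.973 -0.     0.23 ]
 [-0.23  -0.002  0.973]
 [-0.    -1.    -0.002]]
cam in tool [-0.07749406 -0.14535712 -0.00040297]
cam axes in tool [[-0.     0.954  0.301]
 [-0.001 -0.301  0.954]
 [ 1.    -0.     0.001]]
[[397.86864993   0.         318.21917823]
 [  0.         397.86864993 239.3524522 ]
 [  0.           0.           1.        ]]
74.3
shift cm [ 63.411   6.892 -72.38 ] rot deg [ 0.1   2.42 -0.  ] rows 15.43586347897362
254.3
shift cm [ 63.411   6.892 -72.38 ] rot deg [-0.0000e+00 -1.7758e+02 -1.6000e-01] rows 16.596098249083106
85.4
shift cm [ 37.31   -0.175 -33.98 ] rot deg [ 0.1  -8.68 -0.01] rows 8.074410162129118
265.4
shift cm [ 37.31   -0.175 -33.98 ] rot deg [1.0000e-02 1.7132e+02 1.5000e-01] rows 16.011378789521352
```

Run:
```python
from h import *
rel([.51,.237,.20],tool(85.4))
```

```text
shift cm [ 44.192   3.822 -32.657] rot deg [ 0.1  -8.68 -0.01] rows 8.813144788843921
```

Emit:
jog_arm:
  plan:
    - {"tx":44.2,"ty":3.8,"tz":-32.7,"ry":-8.7}
    - {"tx":44.2,"ty":3.8,"tz":-32.7,"ry":-8.7}
    - {"tx":44.2,"ty":3.8,"tz":-32.7,"ry":-8.7}
    - {"tx":44.2,"ty":3.8,"tz":-32.7,"ry":-8.7}
    - {"tx":44.2,"ty":3.8,"tz":-32.7,"ry":-8.7}
    - {"tx":44.2,"ty":3.8,"tz":-32.7,"ry":-8.7}
    - {"tx":44.2,"ty":3.8,"tz":-32.7,"ry":-8.7}
    - {"tx":44.2,"ty":3.8,"tz":-32.7,"ry":-8.7}
    - {"tx":44.2,"ty":3.8,"tz":-32.7,"ry":-8.7}
    - {"tx":44.2,"ty":3.8,"tz":-32.7,"ry":-8.7}
    - {"tx":44.2,"ty":3.8,"tz":-32.7,"ry":-8.7}
    - {"tx":44.2,"ty":3.8,"tz":-32.7,"ry":-8.7}

```text
$.plan[0]: bad value
```

Run:
```python
from h import *
f=snap('wrist','w1');o=manip.get_obs();print(o['clock'],o['tcp_pos'],o['q'],o['force'])
W=world(f);z=W[...,2]
m=(abs(z-.104)<.0025)&(np.hypot(W[...,0]-.51,W[...,1]-.237)<.09)
for a,b in((.084,.09),(.097,.1015),(.102,.107)):
    m=(z>a)&(z<b)&(np.hypot(W[...,0]-.51,W[...,1]-.237)<.08);print(m.sum(),np.median(z[m]),cv2.minAreaRect(W[m][:,:2].astype(np.float32)*1000))
```

```text
0.2 [0.15494014 0.65653925 0.23788595] [ 1.30212063e+00  2.64453266e-01  1.60482622e+00  4.56847547e-07
  1.27368259e+00 -3.68624904e-02] [ 1.35179212 -0.8777464  -0.21874412]
0 nan ((0.0, 0.0), (0.0, 0.0), 0.0)
0 nan ((0.0, 0.0), (0.0, 0.0), 0.0)
0 nan ((0.0, 0.0), (0.0, 0.0), 0.0)
  return _methods._mean(a, axis=axis, dtype=dtype,
  ret = ret.dtype.type(ret / rcount)
```

View pics/w1.png

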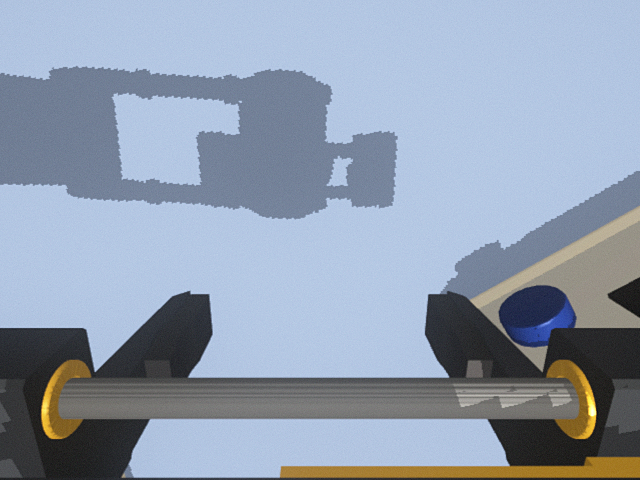

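The call was refused: probably every key is required in each row. The arm hasn't moved.

Emit:
jog_arm:
  plan:
    - {"tx":44.2,"ty":3.8,"tz":-32.7,"rx":0,"ry":-8.7,"rz":0}
    - {"tx":44.2,"ty":3.8,"tz":-32.7,"rx":0,"ry":-8.7,"rz":0}
    - {"tx":44.2,"ty":3.8,"tz":-32.7,"rx":0,"ry":-8.7,"rz":0}
    - {"tx":44.2,"ty":3.8,"tz":-32.7,"rx":0,"ry":-8.7,"rz":0}
    - {"tx":44.2,"ty":3.8,"tz":-32.7,"rx":0,"ry":-8.7,"rz":0}
    - {"tx":44.2,"ty":3.8,"tz":-32.7,"rx":0,"ry":-8.7,"rz":0}
    - {"tx":44.2,"ty":3.8,"tz":-32.7,"rx":0,"ry":-8.7,"rz":0}
    - {"tx":44.2,"ty":3.8,"tz":-32.7,"rx":0,"ry":-8.7,"rz":0}
    - {"tx":44.2,"ty":3.8,"tz":-32.7,"rx":0,"ry":-8.7,"rz":0}
    - {"tx":44.2,"ty":3.8,"tz":-32.7,"rx":0,"ry":-8.7,"rz":0}
    - {"tx":44.2,"ty":3.8,"tz":-32.7,"rx":0,"ry":-8.7,"rz":0}
    - {"tx":44.2,"ty":3.8,"tz":-32.7,"rx":0,"ry":-8.7,"rz":0}

```text
clock: 1.7
tcp_pos: [0.5092, 0.2377, 0.2003]
tcp_rot: [-0.706, 0.707, -0.028, 0.028]
force: [-0.0, -0.0, 0.8]
gripper_width: 0.088
```

Run:
```python
from h import *
f=snap('wrist','w2');o=manip.get_obs();print(o['clock'],o['tcp_pos'],o['q'],o['force'])
W=world(f);z=W[...,2]
for a,b in((.083,.09),(.097,.1015),(.102,.107)):
    m=(z>a)&(z<b)&(np.hypot(W[...,0]-.51,W[...,1]-.237)<.075);print(m.sum(),np.median(z[m]),cv2.minAreaRect(W[m][:,:2].astype(np.float32)*1000))
```

```text
1.75 [0.50919218 0.23784223 0.20039353] [ 3.93170845e-01  7.95390453e-02  1.89075028e+00 -9.14295251e-04
  1.17215808e+00 -1.09920369e+00] [-0.38334566  0.19361797 -0.37732417]
8119 0.08583017114265747 ((516.3665771484375, 235.32012939453125), (90.6585464477539, 134.22479248046875), 85.45030975341797)
13719 0.09942278874878116 ((509.312744140625, 237.39520263671875), (149.70767211914062, 148.2743682861328), 58.12843322753906)
6229 0.10352824120025933 ((507.2798767089844, 241.0447998046875), (64.16621398925781, 122.08161163330078), 85.46319580078125)
```

View pics/w2.png

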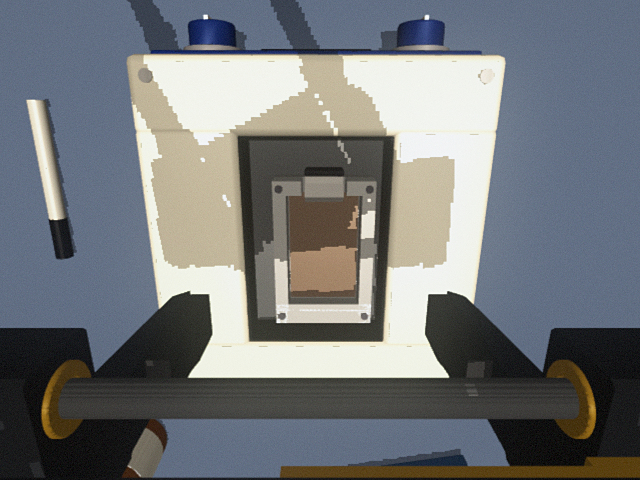

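Wrist view: the pocket is fully visible (rim corners about (272,182), (376,180), (377,322), (277,323)), with latch tab on top at (324,183). I'll enlarge it.

Run:
```python
from h import *
f=dict(np.load('w2.npz'))
a=f['frame'][165:330,230:400,::-1];cv2.imwrite('pics/w2c.png',cv2.resize(a,None,fx=3.5,fy=3.5,interpolation=cv2.INTER_CUBIC))
# heights profile along pocket centre column & row
W=world(f)
for v in range(165,330,5): print(v,W[v,324].round(4),W[v,282].round(4))
for u in range(235,395,4): print(u,W[255,u].round(4))
```

```text
165 [0.4655 0.2449 0.0711] [0.4631 0.2164 0.0726]
170 [0.4644 0.2445 0.104 ] [0.4666 0.2159 0.0712]
175 [0.4675 0.2443 0.1038] [0.469  0.2163 0.0783]
180 [0.4718 0.2441 0.096 ] [0.4691 0.2181 0.1   ]
185 [0.4739 0.2438 0.1016] [0.4715 0.2182 0.1041]
190 [0.4767 0.2436 0.1033] [0.4747 0.2178 0.1033]
195 [0.4797 0.2434 0.1038] [0.4776 0.2176 0.1046]
200 [0.4837 0.2431 0.0997] [0.4808 0.2173 0.104 ]
205 [0.49   0.2429 0.0858] [0.484  0.2169 0.1038]
210 [0.4933 0.2426 0.0866] [0.4871 0.2166 0.1039]
215 [0.4969 0.2423 0.0857] [0.4907 0.216  0.1021]
220 [0.5003 0.2421 0.0859] [0.4937 0.2158 0.1032]
225 [0.5039 0.2418 0.0855] [0.4968 0.2155 0.1038]
230 [0.5077 0.2416 0.0848] [0.4997 0.2153 0.105 ]
235 [0.511  0.2413 0.0854] [0.5036 0.2147 0.103 ]
240 [0.5143 0.241  0.0864] [0.5068 0.2144 0.1034]
245 [0.5181 0.2408 0.0857] [0.5099 0.2142 0.1041]
250 [0.5217 0.2405 0.0857] [0.5134 0.2138 0.1037]
255 [0.5255 0.2402 0.0855] [0.517  0.2133 0.1031]
260 [0.5291 0.24   0.0856] [0.5201 0.2131 0.1039]
265 [0.5327 0.2397 0.086 ] [0.5239 0.2126 0.1031]
270 [0.5364 0.2394 0.0862] [0.5273 0.2123 0.1034]

[... 929 characters left out ...]
91 [0.5236 0.2174 0.0857]
295 [0.524  0.2201 0.0852]
299 [0.5242 0.2229 0.0853]
303 [0.5239 0.2258 0.0868]
307 [0.5245 0.2285 0.0856]
311 [0.5248 0.2312 0.0854]
315 [0.5254 0.234  0.0842]
319 [0.5253 0.2368 0.0851]
323 [0.5254 0.2395 0.0856]
327 [0.5259 0.2423 0.0847]
331 [0.5256 0.2451 0.0863]
335 [0.5255 0.2478 0.087 ]
339 [0.5255 0.2506 0.0877]
343 [0.527  0.2534 0.0841]
347 [0.5267 0.2562 0.0856]
351 [0.5269 0.2589 0.0857]
355 [0.5273 0.2617 0.0852]
359 [0.523  0.2635 0.0975]
363 [0.521  0.2656 0.1034]
367 [0.521  0.2681 0.1039]
371 [0.5215 0.2708 0.1033]
375 [0.5337 0.2774 0.0709]
379 [0.5315 0.2794 0.0773]
383 [0.5251 0.2797 0.0952]
387 [0.5235 0.2816 0.1   ]
391 [0.524  0.2844 0.0992]
```

View pics/w2c.png

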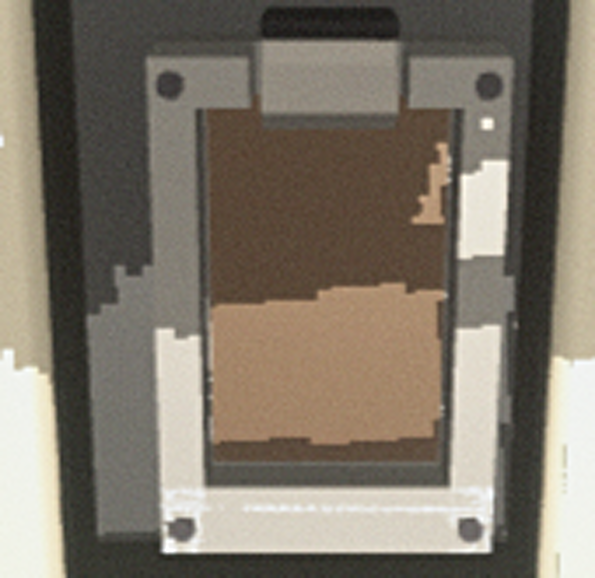

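```bash
cat >> h.py <<'E'
def plane(f,u,v,Z):
    d=f['R'].T@np.linalg.inv(f['K'])@[u,v,1]; o=-f['R'].T@f['t']
    return o+d*(Z-o[2])/d[2]
C,S=np.cos(np.radians(-4.55)),np.sin(np.radians(-4.55))
ex=np.array([C,S,0]);ey=np.array([-S,C,0])
SH=np.array([.5171,.2325,0])
def sh(p): p=np.array(p)-SH; return np.array([p@ex,p@ey,p[2]])*1000
E
python3 - <<'E'
from h import *
f=dict(np.load('w2.npz'))
def cr(x,y,Z=.104): return sh(plane(f,230+(x+.5)/3.5-.5,165+(y+.5)/3.5-.5,Z))
print('rim outer corners');
for c in((147,57),(514,57),(491,551),(163,551)): print(cr(*c).round(1))
print('inner L/R at two rows')
for y in(150,315,430):print(cr([199,202,205][[150,315,430].index(y)],y).round(1),cr([461,456,450][[150,315,430].index(y)],y).round(1))
print('near inner, lip edge',cr(220,107).round(1),cr(330,488).round(1))
print('latch nose lower edge',cr(330,126,.098).round(1))
print('well')
for c in((238,137),(392,137),(383,342),(248,341)): print(sh(plane(f,*c,.1)).round(1))
print('deck')
for c in((129,57),(504,57)): print(sh(plane(f,*c,.1)).round(1))
g=f['frame'].astype(int).mean(2)
def edges(line,th=12): 
    d=np.diff(line);return [(i,int(d[i])) for i in range(len(d)) if abs(d[i])>th]
for v in (200,215,240,255,275,290): print(v,edges(g[v,225:405]))
E
```

```text
rim outer corners
[-46.8 -24.1 104. ]
[-46.9  39.8 104. ]
[ 49.6  39.7 104. ]
[ 49.7 -24.3 104. ]
inner L/R at two rows
[-30.2 -15.4 104. ] [-30.3  31.1 104. ]
[  0.9 -15.6 104. ] [  0.8  31.3 104. ]
[ 24.  -15.5 104. ] [ 23.9  30.9 104. ]
near inner, lip edge [-38.  -11.5 104. ] [ 36.1   8.2 104. ]
latch nose lower edge [-33.3   7.9  98. ]
well
[-72.5 -43.8 100. ]
[-72.6  48.5 100. ]
[ 67.6  50.1 100. ]
[ 66.9 -45.1 100. ]
deck
[-116.4 -102.9  100. ]
[-116.6  109.4  100. ]
200 [(1, -36), (14, -29), (15, -58), (16, -22), (26, 20), (46, 27), (47, 39), (59, -22), (60, -50), (62, 22), (117, -21), (134, -17), (135, 13), (136, 28), (137, 25), (141, 49), (142, 66), (144, -22), (145, -83), (146, -12), (150, -53), (155, -17), (159, -14), (160, 14), (164, 35), (165, 54), (166, 16)]
215 [(15, -25), (16, -68), (17, -15), (27, 28), (47, 37), (60, -33), (61, -29), (62, 20), (63, 14), (64, -18), (126, 32), (127, 54), (132, -37), (133, -52), (135, 83), (136, 96), (148, -21), (149, -112), (150, -39), (154, -21), (163, 22), (164, 46), (165, 29), (166, 12)]
240 [(16, -18), (17, -45), (18, -40), (28, 1
[... 289 characters left out ...]
47), (134, 28), (135, 30), (148, -24), (149, -37), (152, -20), (161, 31), (162, 57), (165, 13)]
275 [(18, -30), (19, -95), (20, -45), (29, 28), (30, 43), (48, 36), (49, 55), (50, 14), (61, -50), (62, -91), (64, 45), (65, 20), (124, 13), (130, -47), (131, -21), (133, 74), (134, 85), (145, -13), (146, -43), (147, -42), (148, -13), (149, -31), (151, -16), (160, 55), (161, 75), (162, 23)]
290 [(19, -30), (20, -80), (21, -48), (30, 33), (31, 33), (41, 13), (49, 44), (50, 50), (61, -22), (62, -96), (64, 38), (81, -39), (92, 15), (93, 40), (104, -12), (117, -18), (118, -26), (131, -19), (132, 30), (133, 78), (134, 37), (145, -31), (146, -70), (147, -41), (150, -13), (159, 45), (160, 80), (161, 29)]
```

Run:
```python
from h import *
rel([.6058,-.1938,.16],tool(74.3))
```

```text
shift cm [ 12.999   4.083 -42.275] rot deg [ 0.07 11.23 -0.02] rows 7.106589135901192
```

Emit:
jog_arm:
  plan:
    - {"tx":13,"ty":4.1,"tz":-42.3,"rx":0,"ry":11.2,"rz":0}
    - {"tx":13,"ty":4.1,"tz":-42.3,"rx":0,"ry":11.2,"rz":0}
    - {"tx":13,"ty":4.1,"tz":-42.3,"rx":0,"ry":11.2,"rz":0}
    - {"tx":13,"ty":4.1,"tz":-42.3,"rx":0,"ry":11.2,"rz":0}
    - {"tx":13,"ty":4.1,"tz":-42.3,"rx":0,"ry":11.2,"rz":0}
    - {"tx":13,"ty":4.1,"tz":-42.3,"rx":0,"ry":11.2,"rz":0}
    - {"tx":13,"ty":4.1,"tz":-42.3,"rx":0,"ry":11.2,"rz":0}
    - {"tx":13,"ty":4.1,"tz":-42.3,"rx":0,"ry":11.2,"rz":0}
    - {"tx":13,"ty":4.1,"tz":-42.3,"rx":0,"ry":11.2,"rz":0}
    - {"tx":13,"ty":4.1,"tz":-42.3,"rx":0,"ry":11.2,"rz":0}

```text
clock: 3.0
tcp_pos: [0.6058, -0.192, 0.1599]
tcp_rot: [-0.7, 0.701, -0.096, 0.095]
force: [-0.4, -0.8, -0.1]
gripper_width: 0.0881
```

Run:
```python
from h import *
f=snap('wrist','w3');o=manip.get_obs();print(o['clock'],o['tcp_pos'],o['q'])
W=world(f);z=W[...,2];ctr=np.array([.606,-.194])
for a,b in((.05,.062),(.004,.06)):
    m=(z>a)&(z<b)&(np.hypot(W[...,0]-ctr[0],W[...,1]-ctr[1])<.055);print(m.sum(),np.median(z[m]),cv2.minAreaRect(W[m][:,:2].astype(np.float32)*1000))
```

```text
3.05 [ 0.60581359 -0.1920248   0.16008768] [-3.45659309e-01  2.48514549e-01  1.77261785e+00 -1.00203606e-03
  1.12055562e+00 -1.64482883e+00]
6174 0.05569289357912225 ((606.5335083007812, -192.21768188476562), (46.14924240112305, 60.63246154785156), 73.97201538085938)
7582 0.05549020735630926 ((602.68359375, -191.0637664794922), (46.17915725708008, 68.71021270751953), 73.89558410644531)
```

View pics/w3.png

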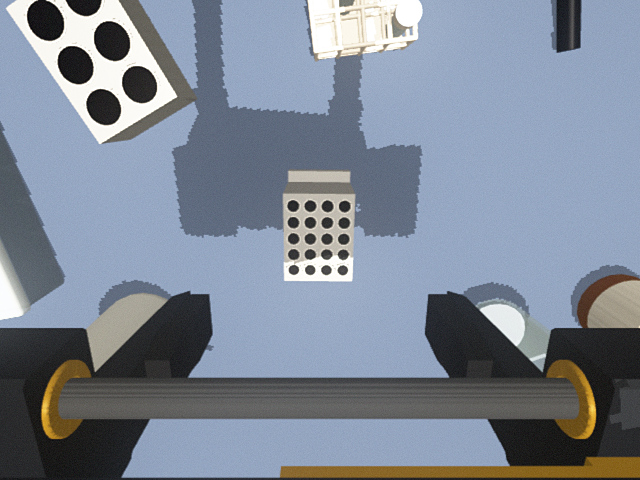

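Wrist view: the block is centred between the fingers (top face at x 284–354, y 193–281), with clear room on both sides. I'll descend now.

Run:
```python
from h import *
rel([.6062,-.193,.0235],tool(74.0))
```

```text
shift cm [ 0.066 13.659 -0.071] rot deg [ 0.05  0.46 -0.01] rows 2.1854673630001544
```

Emit:
jog_arm:
  plan:
    - {"tx":0.07,"ty":5,"tz":-0.07,"rx":0,"ry":0.4,"rz":0}
    - {"tx":0.07,"ty":10,"tz":-0.07,"rx":0,"ry":0.4,"rz":0}
    - {"tx":0.07,"ty":13.65,"tz":-0.07,"rx":0,"ry":0.4,"rz":0}
    - {"tx":0.07,"ty":13.65,"tz":-0.07,"rx":0,"ry":0.4,"rz":0}
    - {"tx":0.07,"ty":13.65,"tz":-0.07,"rx":0,"ry":0.4,"rz":0}

```text
clock: 3.68
tcp_pos: [0.6075, -0.1925, 0.0252]
tcp_rot: [-0.7, 0.701, -0.097, 0.098]
force: [1.3, -0.3, 1.3]
gripper_width: 0.0881
```

Emit:
jog_arm:
  plan:
    - {"tx":0,"ty":0,"tz":0,"rx":0,"ry":0,"rz":0}
    - {"tx":0,"ty":0,"tz":0,"rx":0,"ry":0,"rz":0}
    - {"tx":0,"ty":0,"tz":0,"rx":0,"ry":0,"rz":0}
    - {"tx":0,"ty":0,"tz":0,"rx":0,"ry":0,"rz":0}
    - {"tx":0,"ty":0,"tz":0,"rx":0,"ry":0,"rz":0}
    - {"tx":0,"ty":0,"tz":0,"rx":0,"ry":0,"rz":0}
  hand: 255
  grip_force: 30

```text
clock: 4.42
tcp_pos: [0.6074, -0.1926, 0.0254]
tcp_rot: [-0.7, 0.701, -0.097, 0.098]
force: [-0.0, -0.5, 2.1]
gripper_width: 0.0455
```

Emit:
jog_arm:
  plan:
    - {"tx":0,"ty":-3,"tz":0,"rx":0,"ry":0,"rz":0}
    - {"tx":0,"ty":-8,"tz":0,"rx":0,"ry":0,"rz":0}
    - {"tx":0,"ty":-14,"tz":0,"rx":0,"ry":0,"rz":0}
    - {"tx":0,"ty":-19,"tz":0,"rx":0,"ry":0,"rz":0}
    - {"tx":0,"ty":-19,"tz":0,"rx":0,"ry":0,"rz":0}
    - {"tx":0,"ty":-19,"tz":0,"rx":0,"ry":0,"rz":0}

```text
clock: 5.18
tcp_pos: [0.6057, -0.1918, 0.2127]
tcp_rot: [-0.7, 0.7, -0.098, 0.097]
force: [0.2, 0.3, -5.2]
gripper_width: 0.0456
```

Run:
```python
from h import *
f=snap('wrist','w4');o=manip.get_obs();print({k:np.round(o[k],3) for k in o})
R=rot(o['tcp_rot']).as_matrix()
W=world(f);T=(W-o['tcp_pos'])@R  # tool coords
m=(abs(T[...,1]+.031)<.006)&(abs(T[...,0])<.05)&(abs(T[...,2])<.03)&(f['z_map']>0)
print(m.sum(),np.median(T[...,1][m]),cv2.minAreaRect(T[m][:,[0,2]].astype(np.float32)*1000))
np.save('o4.npy',np.r_[o['tcp_pos'],o['tcp_rot']])
# pocket in tool frame from w2
rel([.51,.241,.215],tool(85.45))
```

```text
{'clock': np.float64(5.225), 'q': array([-3.450e-01,  2.090e-01,  1.722e+00, -1.000e-03,  1.215e+00,
       -1.639e+00]), 'joint_vel': array([-0.   ,  0.013,  0.011,  0.001,  0.002, -0.001]), 'tau': array([ 4.0000e-03, -5.1061e+01, -3.8784e+01, -2.5000e-02,  4.0000e-03,
       -0.0000e+00]), 'tcp_pos': array([ 0.605, -0.192,  0.212]), 'tcp_rot': array([-0.7  ,  0.7  , -0.099,  0.096]), 'force': array([ 0.458, -0.245, -4.831]), 'wrist_torque': array([0.021, 0.003, 0.003]), 'gripper_width': np.float64(0.046)}
18252 -0.03138087490258596 ((-0.3016338348388672, 0.05924415588378906), (61.47129440307617, 59.97454833984375), 0.42915716767311096)
shift cm [-20.976  -0.281  39.008] rot deg [ 1.000e-02 -1.133e+01 -2.400e-01] rows 7.086621237856024
```

View pics/w4.png

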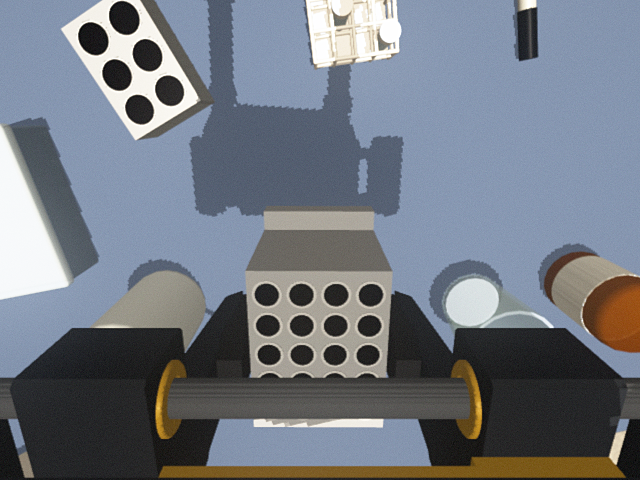

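Run:
```python
from h import *
f=dict(np.load('w4.npz'));o=np.load('o4.npy');R=rot(o[3:]).as_matrix()
Rc=f['R']@R; c=R.T@(-f['R'].T@f['t']-o[:3])
def tl(u,v,Y):
    d=R.T@f['R'].T@np.linalg.inv(f['K'])@[u,v,1]; return (c+d*(Y-c[1])/d[1])*1000
print('cam',c)
print('top near L,R',tl(246.5,270.5,-.0306),tl(391.5,270.5,-.0306))
print('top far',tl(254,427,-.0306),tl(383,427,-.0306))
print('foot',tl(265,207,.0154),tl(374.5,207,.0154), 'near foot top edge z, bodyjoin',tl(264,229,.0154))
a=f['frame'][195:300,235:405,::-1];cv2.imwrite('pics/w4c.png',cv2.resize(a,None,fx=4.5,fy=4.5,interpolation=cv2.INTER_CUBIC))
# pocket in tool frame of w2
f2=dict(np.load('w2.npz'))
p=SH+ex*.0011+ey*.0078;print('pocket world',p)
```

```text
cam [-0.07714377 -0.14645956 -0.00034296]
top near L,R [-30.06583279 -30.6        -22.68163026] [-30.04671804 -30.6         22.75767012]
top far [ 30.464113   -30.6        -23.29054612] [ 30.51074699 -30.6         23.08367661]
foot [-39.80245194  15.4        -22.30331896] [-39.79224452  15.4         23.26355427] near foot top edge z, bodyjoin [-30.27630163  15.4        -23.11236234]
pocket world [0.5188153  0.24018816 0.        ]
```

View pics/w4c.png

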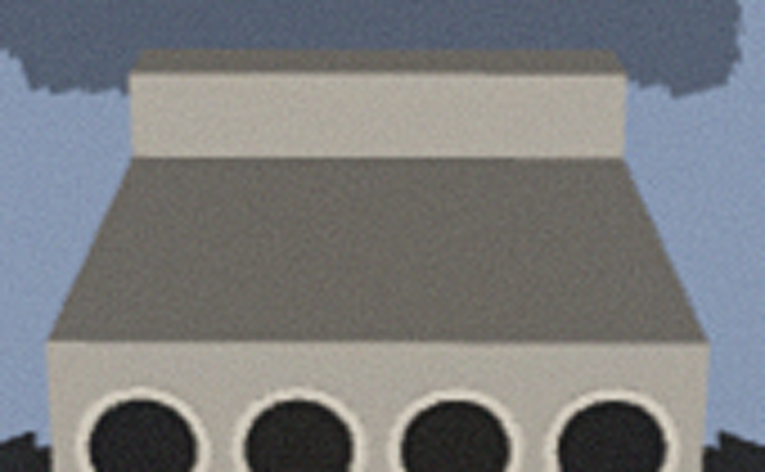

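```bash
cat >> h.py <<'E'
PK=np.array([.5188,.2402,.086]); HT=25.4
def ins(th,Xt,h,dy=0,yaw=0,pk=None):
    "pose: tilt deg, far-top corner x (mm, pocket frame), far-bottom corner height h mm above floor"
    P=PK if pk is None else pk
    t=np.radians(th);bx=ex*np.cos(t)-np.array([0,0,1])*np.sin(t);bz=ex*np.sin(t)+np.array([0,0,1])*np.cos(t)
    Pc=P+ex*(Xt-10*np.sin(t))/1000+ey*dy/1000+np.array([0,0,h/1000])
    p=Pc-.038*bx+HT/1000*bz
    return p,tool(85.45,ey,th)
E
python3 - <<'E'
from h import *
p,R=ins(22,32,60);print(p);rel(p,R)
E
```

```text
[0.52132796 0.23999883 0.18378552]
shift cm [-19.846   2.836  39.224] rot deg [ -2.16 -11.19  21.68] rows 7.04802884556615
```

Emit:
jog_arm:
  plan:
    - {"tx":-4,"ty":-1,"tz":8,"rx":0,"ry":0,"rz":0}
    - {"tx":-7,"ty":-1,"tz":14,"rx":0,"ry":0,"rz":0}
    - {"tx":-10,"ty":-1,"tz":20,"rx":0,"ry":0,"rz":0}
    - {"tx":-19.85,"ty":2.8,"tz":39.2,"rx":-2.16,"ry":-11.2,"rz":21.7}
    - {"tx":-19.85,"ty":2.8,"tz":39.2,"rx":-2.16,"ry":-11.2,"rz":21.7}
    - {"tx":-19.85,"ty":2.8,"tz":39.2,"rx":-2.16,"ry":-11.2,"rz":21.7}
    - {"tx":-19.85,"ty":2.8,"tz":39.2,"rx":-2.16,"ry":-11.2,"rz":21.7}
    - {"tx":-19.85,"ty":2.8,"tz":39.2,"rx":-2.16,"ry":-11.2,"rz":21.7}
    - {"tx":-19.85,"ty":2.8,"tz":39.2,"rx":-2.16,"ry":-11.2,"rz":21.7}
    - {"tx":-19.85,"ty":2.8,"tz":39.2,"rx":-2.16,"ry":-11.2,"rz":21.7}
    - {"tx":-19.85,"ty":2.8,"tz":39.2,"rx":-2.16,"ry":-11.2,"rz":21.7}

```text
clock: 6.6
tcp_pos: [0.5217, 0.2384, 0.1842]
tcp_rot: [0.699, -0.688, 0.163, 0.107]
force: [-0.9, -0.5, -4.7]
gripper_width: 0.0456
```

Run:
```python
from h import *
f=snap('wrist','w5');o=manip.get_obs();print({k:np.round(o[k],3) for k in o})
np.save('o5.npy',np.r_[o['tcp_pos'],o['tcp_rot']])
p,R=ins(22,32,60);print(p);rel(p,R,o)
g=snap('side','s5');g=snap('top','t5')
```

```text
{'clock': np.float64(6.65), 'q': array([ 0.302,  0.342,  1.653,  0.141,  1.506, -1.222]), 'joint_vel': array([ 0.004, -0.003, -0.004,  0.005,  0.001,  0.001]), 'tau': array([ 1.7300e-01, -5.2984e+01, -3.3763e+01,  8.3700e-01,  2.3310e+00,
        4.0000e-03]), 'tcp_pos': array([0.522, 0.239, 0.184]), 'tcp_rot': array([ 0.699, -0.688,  0.163,  0.107]), 'force': array([ 0.354,  0.637, -4.102]), 'wrist_torque': array([-0.013, -0.418, -0.006]), 'gripper_width': np.float64(0.046)}
[0.52132796 0.23999883 0.18378552]
shift cm [-0.029  0.077  0.142] rot deg [-0.05 -0.09  0.02] rows 0.026246926398162333
```

View pics/w5.png

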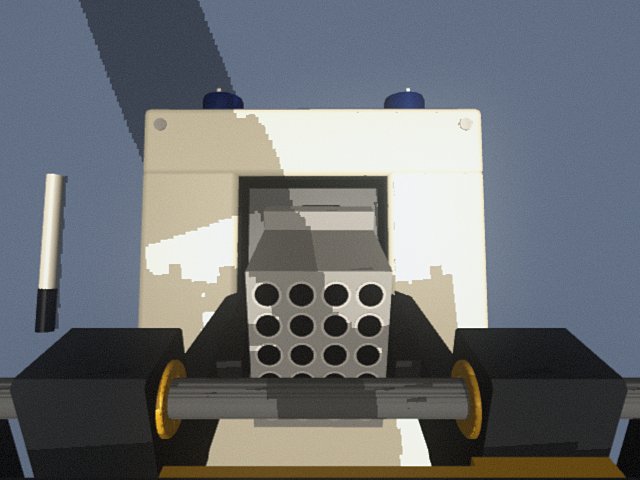

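View pics/s5.png

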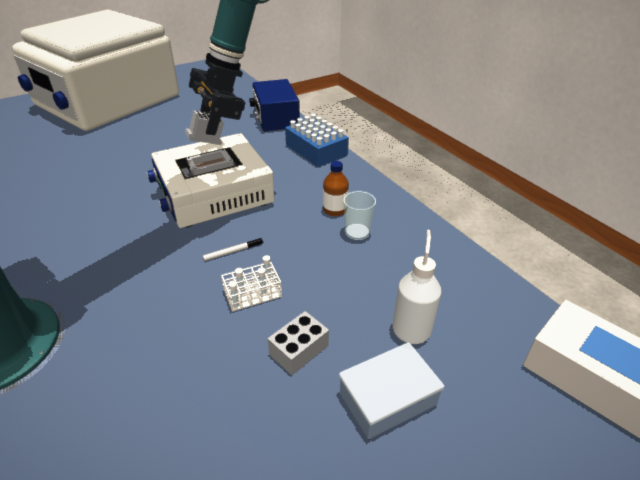

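Wrist view: the block hides most of the pocket; the carrier's near wall is visible behind it around y 190–235. The side view shows the block tilted above the shaker.

Run:
```python
from h import *
f=dict(np.load('w5.npz'))
a=f['frame'][170:280,230:400,::-1];cv2.imwrite('pics/w5c.png',cv2.resize(a,None,fx=4.5,fy=4.5,interpolation=cv2.INTER_CUBIC))
```

```text
(no output)
```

View pics/w5c.png

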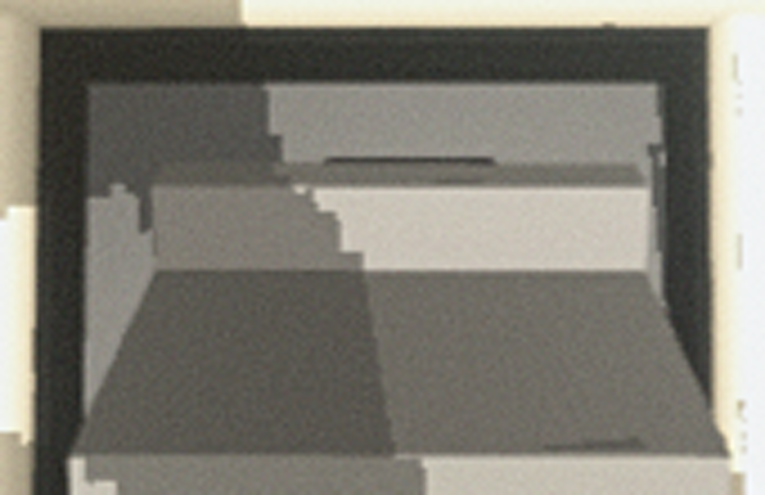

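The latch tab (centre at crop x≈409) is about 1.5 mm to +y of the block midline (400). The pose error is +1.4 mm, so it agrees with the planned centre. I'll lower to just above the rim.

Run:
```python
from h import *
for h in(40,21,12):
    p,R=ins(22,32,h);rel(p,R)
```

```text
shift cm [0.734 1.939 0.103] rot deg [-0.05 -0.07  0.02] rows 0.3320910991297696
shift cm [1.445 3.701 0.102] rot deg [-0.05 -0.07  0.02] rows 0.6358556478008152
shift cm [1.782 4.535 0.102] rot deg [-0.05 -0.07  0.02] rows 0.7798081698129855
```

Emit:
jog_arm:
  plan:
    - {"tx":0.73,"ty":1.94,"tz":0.1,"rx":0,"ry":0,"rz":0}
    - {"tx":1.44,"ty":3.7,"tz":0.1,"rx":0,"ry":0,"rz":0}
    - {"tx":1.44,"ty":3.7,"tz":0.1,"rx":0,"ry":0,"rz":0}
    - {"tx":1.44,"ty":3.7,"tz":0.1,"rx":0,"ry":0,"rz":0}

```text
clock: 7.25
tcp_pos: [0.521, 0.2399, 0.1443]
tcp_rot: [0.699, -0.688, 0.163, 0.107]
force: [-0.3, 0.2, -3.7]
gripper_width: 0.0455
```

Run:
```python
from h import *
o=manip.get_obs();print(o['clock'],o['tcp_pos'],o['force'],o['wrist_torque'])
for h in(21,12,6):
    p,R=ins(22,32,h);rel(p,R)
```

```text
7.25 [0.52095901 0.23993352 0.14428725] [-0.25726072  0.24704296 -3.70914514] [-0.01562557 -0.41897662  0.02234275]
shift cm [ 0.015 -0.06   0.009] rot deg [-0.02 -0.07 -0.05] rows 0.009974912425116939
shift cm [0.353 0.774 0.01 ] rot deg [-0.02 -0.07 -0.05] rows 0.13615968215262556
shift cm [0.578 1.331 0.01 ] rot deg [-0.02 -0.07 -0.05] rows 0.23210507495797583
```

Within 0.1 mm in y. Now lowering gently below the rim.

Emit:
jog_arm:
  plan:
    - {"tx":0.1,"ty":0.2,"tz":0.01,"rx":0,"ry":0,"rz":0}
    - {"tx":0.22,"ty":0.5,"tz":0.01,"rx":0,"ry":0,"rz":0}
    - {"tx":0.22,"ty":0.5,"tz":0.01,"rx":0,"ry":0,"rz":0}

```text
clock: 7.62
tcp_pos: [0.521, 0.24, 0.1387]
tcp_rot: [0.699, -0.688, 0.163, 0.107]
force: [0.1, 0.1, -3.5]
gripper_width: 0.046
```

```bash
cat > st.py <<'E'
from h import *
import sys
o=manip.get_obs();print(o['clock'],o['tcp_pos'],'F',o['force'].round(2),'M',o['wrist_torque'].round(3),o['gripper_width'])
d=o['tcp_pos']-PK; print('rel pocket',d@ex*1000,d@ey*1000,d[2]*1000)
M=rot(o['tcp_rot']).as_matrix(); print('tilt',np.degrees(np.arcsin(-(M[:,1]@ex))), 'jaw az',np.degrees(np.arctan2(M[1,2],M[0,2])),'roll',np.degrees(np.arcsin(M[2,2])))
t=np.arcsin(-(M[:,1]@ex));bx=M[:,0];bz=-M[:,1]
P=o['tcp_pos']+.038*bx-HT/1000*bz-PK; Q=P+.01*bz
print('far bottom corner',P@ex*1000,P[2]*1000,'far top x',Q@ex*1000)
for a in sys.argv[1:]:
    v=[float(x) for x in a.split(',')];p,R=ins(*v);print(a,end=' ');rel(p,R,o)
E
python3 st.py 22,32,12 22,32,6 22,32,2
```

```text
7.625 [0.52101425 0.23999373 0.13874339] F [ 0.06  0.08 -3.5 ] M [ 0.031 -0.397  0.004] 0.04599378792397674
rel pocket 2.223637995300157 -0.029968702706256546 52.74339095621869
tilt 22.05763242060734 jaw az 85.38654425669534 roll -0.016589725789788592
far bottom corner 27.903571317289774 14.932023973671397 far top x 31.658961669959968
22,32,12 shift cm [0.14  0.262 0.003] rot deg [-0.01 -0.07 -0.06] rows 0.047591429070236356
22,32,6 shift cm [0.365 0.818 0.003] rot deg [-0.01 -0.07 -0.06] rows 0.14341381487928667
22,32,2 shift cm [0.516 1.189 0.003] rot deg [-0.01 -0.07 -0.06] rows 0.20738669456617906
```

Three millimetres into the pocket with no contact force. Continuing down.

Emit:
jog_arm:
  plan:
    - {"tx":0.14,"ty":0.3,"tz":0,"rx":0,"ry":0,"rz":0}
    - {"tx":0.3,"ty":0.65,"tz":0,"rx":0,"ry":0,"rz":0}
    - {"tx":0.43,"ty":0.95,"tz":0,"rx":0,"ry":0,"rz":0}
    - {"tx":0.43,"ty":0.95,"tz":0,"rx":0,"ry":0,"rz":0}

```text
clock: 8.12
tcp_pos: [0.5211, 0.2398, 0.1278]
tcp_rot: [0.699, -0.688, 0.163, 0.107]
force: [-0.2, 0.4, -5.1]
gripper_width: 0.0457
```

```bash
python3 st.py 22,32,1 22,36,1.5 22,39,1.5
```

```text
8.125 [0.52112381 0.23984271 0.12781451] F [-0.16  0.39 -5.11] M [-0.003 -0.437 -0.007] 0.045739375141747626
rel pocket 2.344824953260829 -0.17181384675294625 41.81450988624033
tilt 22.10618145663011 jaw az 85.3824102066033 roll -0.0388174007647419
far bottom corner 27.992706560695222 3.981415304442251 far top x 31.75594877201158
22,32,1 shift cm [0.132 0.273 0.017] rot deg [ 0.01 -0.08 -0.11] rows 0.048637967555663
22,36,1.5 shift cm [0.483 0.077 0.018] rot deg [ 0.01 -0.08 -0.11] rows 0.0783687760701447
22,39,1.5 shift cm [ 0.761 -0.036  0.018] rot deg [ 0.01 -0.08 -0.11] rows 0.1219968889540519
```

Emit:
jog_arm:
  plan:
    - {"tx":0.12,"ty":0.25,"tz":0.02,"rx":0,"ry":0,"rz":0}
    - {"tx":0.12,"ty":0.25,"tz":0.02,"rx":0,"ry":0,"rz":0}
    - {"tx":0.3,"ty":0.17,"tz":0.02,"rx":0,"ry":0,"rz":0}
    - {"tx":0.48,"ty":0.1,"tz":0.02,"rx":0,"ry":0,"rz":0}
    - {"tx":0.48,"ty":0.1,"tz":0.02,"rx":0,"ry":0,"rz":0}

```text
clock: 8.75
tcp_pos: [0.5255, 0.2397, 0.1252]
tcp_rot: [0.699, -0.688, 0.163, 0.107]
force: [-0.8, 0.3, -3.6]
gripper_width: 0.0455
```

```bash
python3 st.py 22,36,1 22,38,1 22,40,1
```

```text
8.75 [0.52550837 0.23971897 0.12519576] F [-0.77  0.29 -3.58] M [-0.006 -0.438  0.008] 0.045503829100965086
rel pocket 6.725384912598496 0.05265664625789189 39.19575836127442
tilt 22.085519230661934 jaw az 85.37546689869153 roll -0.028963178180265704
far bottom corner 32.38690221758827 1.3719064532112801 far top x 36.146803047226555
22,36,1 shift cm [-0.002  0.045 -0.005] rot deg [-0.   -0.08 -0.09] rows 0.01094205686881844
22,38,1 shift cm [ 0.183 -0.03  -0.005] rot deg [-0.   -0.08 -0.09] rows 0.02971537358765821
22,40,1 shift cm [ 0.369 -0.105 -0.005] rot deg [-0.   -0.08 -0.09] rows 0.06132721470588751
```

Emit:
jog_arm:
  plan:
    - {"tx":0.1,"ty":-0.02,"tz":0,"rx":0,"ry":0,"rz":0}
    - {"tx":0.19,"ty":-0.05,"tz":0,"rx":0,"ry":0,"rz":0}
    - {"tx":0.19,"ty":-0.05,"tz":0,"rx":0,"ry":0,"rz":0}

```text
clock: 9.12
tcp_pos: [0.5275, 0.2396, 0.1249]
tcp_rot: [0.699, -0.688, 0.163, 0.107]
force: [-0.0, -0.8, -4.1]
gripper_width: 0.0459
```

```bash
python3 st.py 22,39,1
```

```text
9.125 [0.52751774 0.23956742 0.12493711] F [-0.01 -0.76 -4.11] M [ 0.017 -0.444 -0.027] 0.04586532478412455
rel pocket 8.740444570866222 0.06098463956954549 38.93711268218374
tilt 22.085453272666555 jaw az 85.37803221978228 roll -0.03042492977331933
far bottom corner 34.402007765487966 1.1132916530248864 far top x 38.16189792797839
22,39,1 shift cm [ 0.079 -0.016 -0.006] rot deg [ 0.   -0.08 -0.09] rows 0.01299389420424917
```

Emit:
jog_arm:
  plan:
    - {"tx":0.08,"ty":-0.03,"tz":0,"rx":0,"ry":0,"rz":0}
    - {"tx":0.14,"ty":-0.055,"tz":0,"rx":0,"ry":0,"rz":0}
    - {"tx":0.14,"ty":-0.055,"tz":0,"rx":0,"ry":0,"rz":0}

```text
clock: 9.5
tcp_pos: [0.5291, 0.2394, 0.1249]
tcp_rot: [0.699, -0.688, 0.163, 0.107]
force: [0.1, -0.6, -4.1]
gripper_width: 0.0461
```

```bash
python3 st.py 22,40,1
```

```text
9.5 [0.52908384 0.2394334  0.12492203] F [ 0.09 -0.6  -4.15] M [-0.071 -0.427 -0.026] 0.04611322229994983
rel pocket 10.312243914845087 0.05162329761144651 38.92202899899902
tilt 22.081162396569997 jaw az 85.37388594923812 roll -0.0289654056011845
far bottom corner 35.97663582744726 1.1001285178748321 far top x 39.73583203137257
22,40,1 shift cm [ 0.026  0.004 -0.005] rot deg [-0.   -0.08 -0.08] rows 0.01074558396289489
```

Emit:
jog_arm:
  plan:
    - {"tx":0.05,"ty":-0.02,"tz":0,"rx":0,"ry":0,"rz":0}
    - {"tx":0.1,"ty":-0.04,"tz":0,"rx":0,"ry":0,"rz":0}
    - {"tx":0.1,"ty":-0.04,"tz":0,"rx":0,"ry":0,"rz":0}

```text
clock: 9.88
tcp_pos: [0.5296, 0.2394, 0.1249]
tcp_rot: [0.699, -0.688, 0.164, 0.108]
force: [-0.8, -1.5, -3.7]
gripper_width: 0.0454
```

```bash
python3 st.py 22,40,1
```

```text
9.875 [0.52961888 0.23938723 0.12491229] F [-0.78 -1.49 -3.75] M [ 0.008 -0.024  0.043] 0.045382499131934935
rel pocket 10.849262202056247 0.0480477519602922 38.912288217397254
tilt 22.157722231649515 jaw az 85.38193358096193 roll -0.037939057637170155
far bottom corner 36.463100007016884 1.0561363642920956 far top x 40.23467497538192
22,40,1 shift cm [-0.024  0.024 -0.005] rot deg [ 0.01 -0.08 -0.16] rows 0.01644084152116192
```

Contact: the moment jumped by 0.4 N·m and the tool stopped short, so the far foot is against the wall at x≈40.2 (the pocket is about 1.2 mm further than my estimate). Now I'll let the block down by tilting to about 14°.

```bash
sed -i 's/^PK=.*/PK=np.array([.5188,.2402,.086])+ex*.0012; HT=25.4/' h.py; python3 st.py 22,38.6,0.6 19,38.7,0.6 16,38.7,0.6 14,38.7,0.6
```

```text
9.875 [0.52961888 0.23938723 0.12491229] F [-0.78 -1.49 -3.75] M [ 0.008 -0.024  0.043] 0.045382499131934935
rel pocket 9.649262202056272 0.04804775196028423 38.912288217397254
tilt 22.157722231649515 jaw az 85.38193358096193 roll -0.037939057637170155
far bottom corner 35.26310000701692 1.0561363642920956 far top x 39.03467497538194
22,38.6,0.6 shift cm [-0.028  0.068 -0.005] rot deg [ 0.01 -0.08 -0.16] rows 0.01644084152116192
19,38.7,0.6 shift cm [-0.1    0.249 -0.005] rot deg [ 0.01 -0.08 -3.16] rows 0.29520348507901
16,38.7,0.6 shift cm [-0.17   0.439 -0.005] rot deg [ 0.01 -0.08 -6.16] rows 0.575533527069943
14,38.7,0.6 shift cm [-0.211  0.569 -0.005] rot deg [ 0.01 -0.08 -8.16] rows 0.7624381038811866
```

Emit:
jog_arm:
  plan:
    - {"tx":-0.03,"ty":0.06,"tz":0,"rx":0,"ry":0,"rz":-0.2}
    - {"tx":-0.07,"ty":0.16,"tz":0,"rx":0,"ry":0,"rz":-1.7}
    - {"tx":-0.1,"ty":0.25,"tz":0,"rx":0,"ry":0,"rz":-3.2}
    - {"tx":-0.14,"ty":0.345,"tz":0,"rx":0,"ry":0,"rz":-4.7}
    - {"tx":-0.17,"ty":0.44,"tz":0,"rx":0,"ry":0,"rz":-6.2}
    - {"tx":-0.17,"ty":0.44,"tz":0,"rx":0,"ry":0,"rz":-6.2}

```text
clock: 10.62
tcp_pos: [0.526, 0.2398, 0.1218]
tcp_rot: [0.703, -0.696, 0.126, 0.07]
force: [-0.9, 0.4, -4.4]
gripper_width: 0.0453
```

```bash
python3 st.py 14.5,38.8,0.5 13.5,38.8,0.5
```

```text
10.625 [0.52597725 0.2397505  0.12182952] F [-0.85  0.37 -4.35] M [-0.001 -0.319  0.012] 0.04534235043635108
rel pocket 5.990286148797492 0.12128279982220495 35.82951660991823
tilt 15.90420560138349 jaw az 85.40902625667663 roll -0.027813296138947133
far bottom corner 35.575324359196784 0.9886775734332942 far top x 38.31562247216443
14.5,38.8,0.5 shift cm [ 0.022  0.121 -0.012] rot deg [ 0.02 -0.05 -1.4 ] rows 0.13131521149380024
13.5,38.8,0.5 shift cm [-0.004  0.184 -0.012] rot deg [ 0.02 -0.05 -2.4 ] rows 0.22473922726620393
```

Emit:
jog_arm:
  plan:
    - {"tx":0.02,"ty":0.12,"tz":0,"rx":0,"ry":0,"rz":-1.4}
    - {"tx":0.01,"ty":0.18,"tz":0,"rx":0,"ry":0,"rz":-2.4}
    - {"tx":0.01,"ty":0.18,"tz":0,"rx":0,"ry":0,"rz":-2.4}

```text
clock: 11.0
tcp_pos: [0.5253, 0.2398, 0.1201]
tcp_rot: [0.705, -0.699, 0.111, 0.055]
force: [-0.4, 0.2, -3.4]
gripper_width: 0.0455
```

```bash
python3 st.py 13,39,0
python3 - <<'E'
from h import *
snap('wrist','w6');snap('side','s6')
E
```

```text
11.0 [0.52528857 0.23978297 0.12007633] F [-0.38  0.15 -3.39] M [-0.017 -0.266  0.044] 0.04553613397279728
rel pocket 5.301202040405062 0.09901286630110087 34.07632510538974
tilt 13.493049966716768 jaw az 85.41632327092702 roll -0.028975625672478238
far bottom corner 36.325811761627705 0.5109805979746362 far top x 38.65908588892889
13,39,0 shift cm [ 0.032  0.073 -0.01 ] rot deg [ 0.02 -0.04 -0.49] rows 0.0462655441671996
```

View pics/w6.png

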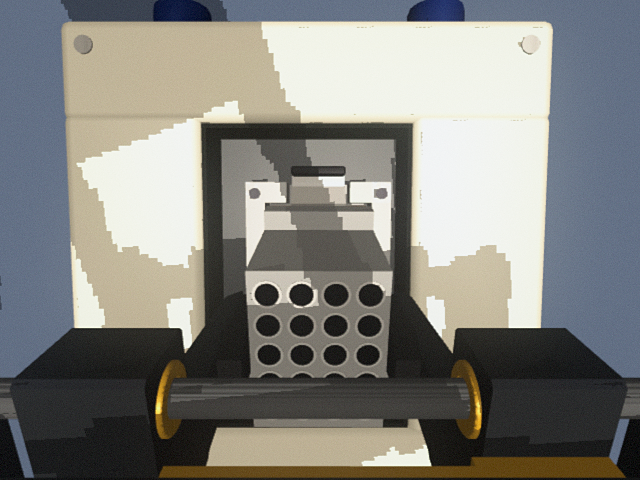

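Wrist view: the near foot (y≈207) lies between the side walls, just over the latch nose (latch at (318,185)). I'll ease down the last bit, then release.

Emit:
jog_arm:
  plan:
    - {"tx":0.03,"ty":0.06,"tz":0,"rx":0,"ry":0,"rz":-0.4}
    - {"tx":0.03,"ty":0.06,"tz":0,"rx":0,"ry":0,"rz":-0.4}

```text
clock: 11.35
tcp_pos: [0.5255, 0.2398, 0.1193]
tcp_rot: [0.705, -0.699, 0.109, 0.053]
force: [-0.7, 0.0, -3.4]
gripper_width: 0.0457
```

```bash
python3 st.py
```

```text
11.35 [0.52550534 0.23977075 0.11932225] F [-0.74  0.04 -3.42] M [-0.005 -0.057  0.036] 0.045685335988645
rel pocket 5.518262475360868 0.10402764381641329 33.32225297661172
tilt 13.128205383515086 jaw az 85.41007436438996 roll -0.03271726654361695
far bottom corner 36.75597447538051 -0.044851822218888726 far top x 39.02728193273941
```

Emit:
jog_arm:
  plan:
    - {"tx":0,"ty":0,"tz":0,"rx":0,"ry":0,"rz":0}
    - {"tx":0,"ty":0,"tz":0,"rx":0,"ry":0,"rz":0}
    - {"tx":0,"ty":0,"tz":0,"rx":0,"ry":0,"rz":0}
    - {"tx":0,"ty":0,"tz":0,"rx":0,"ry":0,"rz":0}
    - {"tx":0,"ty":0,"tz":0,"rx":0,"ry":0,"rz":0}
  hand: 0

```text
clock: 11.98
tcp_pos: [0.5256, 0.2398, 0.1194]
tcp_rot: [0.705, -0.699, 0.109, 0.053]
force: [-1.1, 0.1, -0.4]
gripper_width: 0.088
```

```bash
python3 st.py;  python3 - <<'E'
from h import *
snap('wrist','w7')
E
```

```text
11.975 [0.5255671  0.23977776 0.1193834 ] F [-1.11  0.12 -0.42] M [ 0.007 -0.097 -0.069] 0.08800236133267289
rel pocket 5.579265686337011 0.11591620416257693 33.383399626854676
tilt 13.122782723586635 jaw az 85.40811242629249 roll -0.029359139275259533
far bottom corner 36.8201345661749 0.019249453771935654 far top x 39.090520316368696
```

View pics/w7.png

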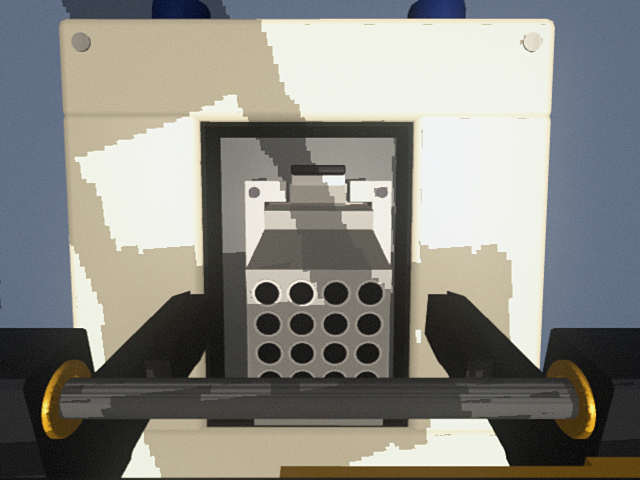

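Released; the block stays resting on the nose under the lip. I'll retreat along the tool axis, then close the fingers above the near end.

Emit:
jog_arm:
  plan:
    - {"tx":0,"ty":-3,"tz":0,"rx":0,"ry":0,"rz":0}
    - {"tx":0,"ty":-5.5,"tz":0,"rx":0,"ry":0,"rz":0}
    - {"tx":0,"ty":-5.5,"tz":0,"rx":0,"ry":0,"rz":0}

```text
clock: 12.4
tcp_pos: [0.5399, 0.2393, 0.1751]
tcp_rot: [0.706, -0.698, 0.107, 0.051]
force: [0.4, 0.4, 0.5]
gripper_width: 0.0884
```

Emit:
jog_arm:
  plan:
    - {"tx":-2.2,"ty":0,"tz":0,"rx":0,"ry":0,"rz":0}
    - {"tx":-2.2,"ty":0,"tz":0,"rx":0,"ry":0,"rz":0}
    - {"tx":-2.2,"ty":0,"tz":0,"rx":0,"ry":0,"rz":0}
    - {"tx":-2.2,"ty":0,"tz":0,"rx":0,"ry":0,"rz":0}
    - {"tx":-2.2,"ty":0,"tz":0,"rx":0,"ry":0,"rz":0}
    - {"tx":-2.2,"ty":0,"tz":0,"rx":0,"ry":0,"rz":0}
    - {"tx":-2.2,"ty":0,"tz":0,"rx":0,"ry":0,"rz":0}
    - {"tx":-2.2,"ty":0,"tz":0,"rx":0,"ry":0,"rz":0}
  hand: 255

```text
clock: 13.4
tcp_pos: [0.5185, 0.241, 0.18]
tcp_rot: [0.706, -0.698, 0.107, 0.051]
force: [-0.7, 0.1, 0.0]
gripper_width: 0.01
```

```bash
cat > pr.py <<'E'
from h import *
import sys
o=manip.get_obs();print(o['clock'],o['tcp_pos'],'F',o['force'].round(2),'M',o['wrist_torque'].round(3),o['gripper_width'])
M=rot(o['tcp_rot']).as_matrix(); d=o['tcp_pos']-PK;print('tilt',np.degrees(np.arcsin(-(M[:,1]@ex))),'pos',d@ex*1000,d@ey*1000,d[2]*1000)
def press(th,lx,lz):
    t=np.radians(th);Z=np.array([0,0,1.]);bx=ex*np.cos(t)-Z*np.sin(t);bz=ex*np.sin(t)+Z*np.cos(t)
    return PK+ex*(39-10*np.sin(t))/1000+(lx-38)/1000*bx+lz/1000*bz, tool(85.45,ey,th)
for a in sys.argv[1:]:
    v=[float(x) for x in a.split(',')];print(a,end=' ');rel(*press(*v),o)
E
python3 pr.py 13,-21,60 13,-21,56
python3 - <<'E'
from h import *
snap('wrist','w8')
E
```

```text
13.4 [0.5185293  0.24103572 0.17999953] F [-0.67  0.08  0.01] M [-0.023 -0.115  0.055] 0.010024848644430248
tilt 12.862029674610493 pos -1.5361391424264146 0.8116120555921342 93.99953446255877
13,-21,60 shift cm [-0.06   2.297 -0.085] rot deg [-0.09 -0.04  0.14] rows 0.3679777032152258
13,-21,56 shift cm [-0.061  2.697 -0.086] rot deg [-0.09 -0.04  0.14] rows 0.4319281773757072
```

View pics/w8.png

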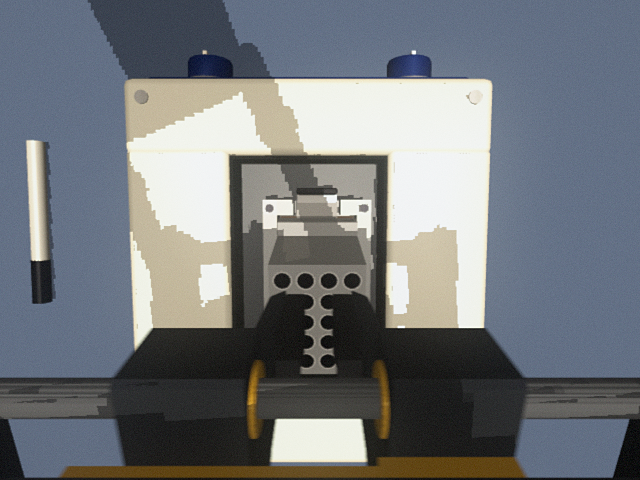

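Wrist view: the fingers are nearly closed above the near end of the block top (near edge at y≈265), block still tilted on the nose. Approaching the top.

Emit:
jog_arm:
  plan:
    - {"tx":-0.06,"ty":1.5,"tz":-0.08,"rx":-0.1,"ry":0,"rz":0.1}
    - {"tx":-0.06,"ty":2.5,"tz":-0.08,"rx":-0.1,"ry":0,"rz":0.1}
    - {"tx":-0.06,"ty":2.5,"tz":-0.08,"rx":-0.1,"ry":0,"rz":0.1}

```text
clock: 13.82
tcp_pos: [0.5111, 0.2405, 0.1543]
tcp_rot: [0.705, -0.699, 0.109, 0.053]
force: [-0.6, 0.2, -0.2]
gripper_width: 0.0003
```

```bash
python3 pr.py 13,-21,56 12,-21,56 10,-21,55.5 8,-21,55.5 6,-21,55 3,-21,55 0,-21,55
```

```text
13.825 [0.51113278 0.2404824  0.1543418 ] F [-0.63  0.19 -0.18] M [-0.009 -0.053  0.033] 0.00027820531836008863
tilt 13.10457594084646 pos -8.865456942650082 -0.3267209023024658 68.34180454977925
13,-21,56 shift cm [0.082 0.033 0.033] rot deg [ 0.07 -0.04 -0.1 ] rows 0.015076584771520234
12,-21,56 shift cm [0.002 0.133 0.033] rot deg [ 0.07 -0.04 -1.1 ] rows 0.10350242238384216
10,-21,55.5 shift cm [-0.15   0.388  0.033] rot deg [ 0.07 -0.04 -3.1 ] rows 0.2902428775824695
8,-21,55.5 shift cm [-0.295  0.599  0.033] rot deg [ 0.07 -0.04 -5.1 ] rows 0.47712073037604
6,-21,55 shift cm [-0.425  0.867  0.033] rot deg [ 0.07 -0.04 -7.1 ] rows 0.6640199857950345
3,-21,55 shift cm [-0.613  1.203  0.034] rot deg [  0.07  -0.04 -10.1 ] rows 0.94438120193176
0,-21,55 shift cm [-0.782  1.552  0.034] rot deg [  0.07  -0.03 -13.1 ] rows 1.224748183447835
```

Emit:
jog_arm:
  plan:
    - {"tx":0.04,"ty":0.08,"tz":0.03,"rx":0,"ry":0,"rz":-0.5}
    - {"tx":0,"ty":0.16,"tz":0.03,"rx":0,"ry":0,"rz":-1.1}
    - {"tx":0,"ty":0.16,"tz":0.03,"rx":0,"ry":0,"rz":-1.1}

```text
clock: 14.2
tcp_pos: [0.5108, 0.2409, 0.1531]
tcp_rot: [0.705, -0.7, 0.102, 0.046]
force: [0.0, -0.5, -0.2]
gripper_width: -0.0
```

```bash
python3 pr.py 12,-21,56 11,-21,55.5 10,-21,55.5 9,-21,55.5 8,-21,55.5
```

```text
14.2 [0.5107944  0.24090904 0.1530993 ] F [ 0.01 -0.48 -0.22] M [-0.035 -0.161 -0.029] -4.38474453972118e-06
tilt 11.962258917832372 pos -9.23662059305493 0.07172569396298527 67.0992966695599
12,-21,56 shift cm [ 0.01   0.004 -0.007] rot deg [ 0.06 -0.02  0.04] rows 0.006882286898383381
11,-21,55.5 shift cm [-0.069  0.154 -0.007] rot deg [ 0.06 -0.02 -0.96] rows 0.09012414762899994
10,-21,55.5 shift cm [-0.147  0.256 -0.007] rot deg [ 0.06 -0.02 -1.96] rows 0.18348332592156727
9,-21,55.5 shift cm [-0.222  0.359 -0.007] rot deg [ 0.06 -0.02 -2.96] rows 0.27690914139651074
8,-21,55.5 shift cm [-0.296  0.464 -0.007] rot deg [ 0.06 -0.02 -3.96] rows 0.370351167243639
```

Emit:
jog_arm:
  plan:
    - {"tx":-0.07,"ty":0.15,"tz":0,"rx":0,"ry":0,"rz":-1}
    - {"tx":-0.07,"ty":0.15,"tz":0,"rx":0,"ry":0,"rz":-1}

```text
clock: 14.45
tcp_pos: [0.5107, 0.2411, 0.153]
tcp_rot: [0.706, -0.701, 0.094, 0.038]
force: [1.3, -1.0, 4.4]
gripper_width: 0.0006
```

```bash
python3 pr.py 11,-21,55.5 10,-21,55.5 9,-21,55.5 8,-21,55.5
```

```text
14.45 [0.51066844 0.24114781 0.15303808] F [ 1.3  -1.02  4.36] M [-0.075 -0.151  0.031] 0.0005706846747282613
tilt 10.786189933238523 pos -9.381120685305698 0.29975443886960274 67.03808444018271
11,-21,55.5 shift cm [-0.059  0.144 -0.03 ] rot deg [ 0.02 -0.    0.21] rows 0.02533717483257748
10,-21,55.5 shift cm [-0.139  0.244 -0.03 ] rot deg [ 0.02 -0.   -0.79] rows 0.07349933123476662
9,-21,55.5 shift cm [-0.217  0.346 -0.03 ] rot deg [ 0.02 -0.   -1.79] rows 0.16694404423310438
8,-21,55.5 shift cm [-0.292  0.449 -0.03 ] rot deg [ 0.02 -0.   -2.79] rows 0.2603982536557039
```

Emit:
jog_arm:
  plan:
    - {"tx":-0.05,"ty":0.25,"tz":-0.02,"rx":0,"ry":0,"rz":-0.5}
    - {"tx":-0.1,"ty":0.4,"tz":-0.02,"rx":0,"ry":0,"rz":-1}
    - {"tx":-0.1,"ty":0.4,"tz":-0.02,"rx":0,"ry":0,"rz":-1}

```text
clock: 14.82
tcp_pos: [0.5094, 0.2415, 0.1517]
tcp_rot: [0.707, -0.701, 0.088, 0.032]
force: [-1.4, -1.5, 11.8]
gripper_width: 0.0006
```

```bash
python3 pr.py 10,-21,55.5
```

```text
14.825 [0.50943566 0.24145984 0.1517117 ] F [-1.45 -1.55 11.81] M [-0.218  0.661  0.029] 0.0005651096261417824
tilt 9.69215428192024 pos -10.634767766881737 0.5130011322825799 65.71170149490877
10,-21,55.5 shift cm [-0.042  0.089 -0.051] rot deg [-0.04  0.01  0.31] rows 0.029029259872142093
```

Emit:
jog_arm:
  plan:
    - {"tx":-0.08,"ty":0.4,"tz":-0.05,"rx":0,"ry":0,"rz":-0.5}
    - {"tx":-0.14,"ty":0.52,"tz":-0.05,"rx":0,"ry":0,"rz":-1.2}
    - {"tx":-0.14,"ty":0.52,"tz":-0.05,"rx":0,"ry":0,"rz":-1.2}

```text
clock: 15.2
tcp_pos: [0.5068, 0.2416, 0.1482]
tcp_rot: [0.707, -0.702, 0.08, 0.024]
force: [-3.1, 1.0, 7.7]
gripper_width: 0.0003
```

```bash
python3 pr.py 9,-21,55.5
```

```text
15.2 [0.506837   0.24160114 0.14820673] F [-3.09  1.04  7.72] M [ 0.043  0.575 -0.033] 0.0002844273213423424
tilt 8.480708297490972 pos -13.236449664723889 0.4477126237397905 62.20673458032008
9,-21,55.5 shift cm [ 0.08  -0.198 -0.044] rot deg [-0.1   0.02  0.52] rows 0.049461879172375725
```

```bash
python3 pr.py 6,-21,55 5,-21,54 4,-21,54 2,-21,54 0,-21,54
```

```text
15.2 [0.506837   0.24160114 0.14820673] F [-3.09  1.04  7.72] M [ 0.043  0.575 -0.033] 0.0002844273213423424
tilt 8.480708297490972 pos -13.236449664723889 0.4477126237397905 62.20673458032008
6,-21,55 shift cm [-0.152  0.158 -0.045] rot deg [-0.1   0.02 -2.48] rows 0.23203778037276013
5,-21,54 shift cm [-0.219  0.363 -0.045] rot deg [-0.1   0.02 -3.48] rows 0.32543932779803575
4,-21,54 shift cm [-0.289  0.47  -0.045] rot deg [-0.1   0.02 -4.48] rows 0.41886602938681516
2,-21,54 shift cm [-0.422  0.688 -0.046] rot deg [-0.1   0.01 -6.48] rows 0.6057483383227233
0,-21,54 shift cm [-0.548  0.911 -0.046] rot deg [-0.1   0.01 -8.48] rows 0.7926464709612617
```

Emit:
jog_arm:
  plan:
    - {"tx":-0.15,"ty":0.25,"tz":-0.04,"rx":0,"ry":0,"rz":-2.5}
    - {"tx":-0.22,"ty":0.42,"tz":-0.04,"rx":0,"ry":0,"rz":-3.5}
    - {"tx":-0.25,"ty":0.5,"tz":-0.04,"rx":0,"ry":0,"rz":-4}

```text
clock: 15.58
tcp_pos: [0.5029, 0.2417, 0.1438]
tcp_rot: [0.708, -0.704, 0.056, -0.0]
force: [0.6, -0.4, 0.4]
gripper_width: 0.0003
```

```bash
python3 pr.py 4,-21,54 2,-21,54 0,-21,54
```

```text
15.575 [0.50290041 0.24169534 0.14381011] F [ 0.64 -0.36  0.36] M [ 0.023 -0.055  0.027] 0.00029210640017362285
tilt 4.517952282613615 pos -17.16810976370501 0.2293273697535202 57.81010613505291
4,-21,54 shift cm [ 0.037 -0.02  -0.023] rot deg [-0.11  0.03 -0.52] rows 0.04960636077036729
2,-21,54 shift cm [-0.112  0.188 -0.023] rot deg [-0.11  0.02 -2.52] rows 0.2355710243020489
0,-21,54 shift cm [-0.252  0.402 -0.024] rot deg [-0.11  0.02 -4.52] rows 0.4223762520553833
```

The force dropped to zero, so the block may have snapped down by itself. Looking.

Run:
```python
from h import *
f=snap('wrist','w9')
a=f['frame'][100:330,200:440,::-1];cv2.imwrite('pics/w9c.png',cv2.resize(a,None,fx=2.5,fy=2.5,interpolation=cv2.INTER_CUBIC))
```

```text
(no output)
```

View pics/w9c.png

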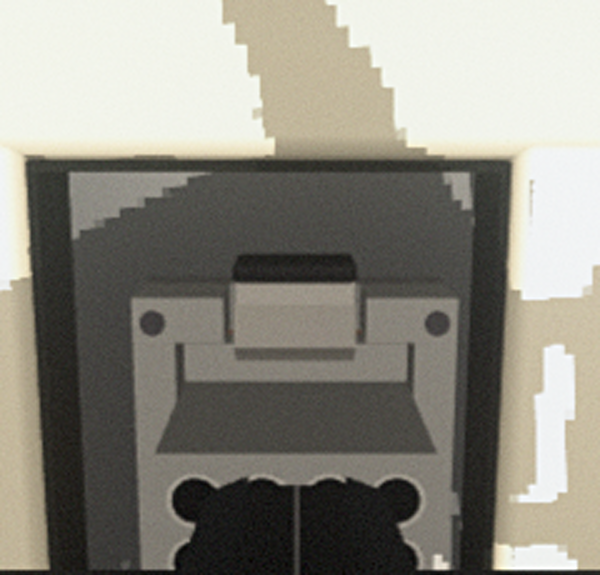

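The latch nose now overlaps the near foot (crop (295,352) over the foot at y 345–380), so it has clicked. I'll retreat and check flatness.

Emit:
jog_arm:
  plan:
    - {"tx":0,"ty":-4,"tz":0,"rx":0,"ry":0,"rz":0}
    - {"tx":-3,"ty":-8,"tz":0,"rx":0,"ry":0,"rz":-4}
    - {"tx":-5,"ty":-10,"tz":0,"rx":0,"ry":0,"rz":-4.5}
    - {"tx":-5,"ty":-10,"tz":0,"rx":0,"ry":0,"rz":-4.5}
    - {"tx":-5,"ty":-10,"tz":0,"rx":0,"ry":0,"rz":-4.5}

```text
clock: 16.25
tcp_pos: [0.461, 0.2443, 0.2455]
tcp_rot: [0.707, -0.706, 0.028, -0.027]
force: [-0.0, -0.3, -0.3]
gripper_width: 0.0005
```

```bash
python3 pr.py
python3 - <<'E'
from h import *
f=snap('wrist','w10');W=world(f);D=(W-PK);X=D@ex*1000;Y=D@ey*1000;Z=D[...,2]*1000
m=(Z>50)&(Z<75)&(abs(X)<45)&(abs(Y)<30)
A=np.c_[X[m],Y[m],np.ones(m.sum())];c=np.linalg.lstsq(A,Z[m],rcond=None)[0];r=Z[m]-A@c
k=abs(r)<2;c=np.linalg.lstsq(A[k],Z[m][k],rcond=None)[0]
print(m.sum(),'slopes',c,'rect',cv2.minAreaRect(np.c_[X[m],Y[m]].astype(np.float32)))
a=f['frame'][100:420,160:480,::-1];cv2.imwrite('pics/w10c.png',cv2.resize(a,None,fx=1.8,fy=1.8,interpolation=cv2.INTER_CUBIC))
E
```

```text
16.25 [0.46095032 0.2443123  0.24550916] F [-0.04 -0.33 -0.31] M [ 0.014 -0.044  0.029] 0.0005378217048661864
tilt 0.07017277888322364 pos -59.19358938847329 -0.4898177212319312 159.50915624033502
1323 slopes [7.54398455e-03 3.51116094e-03 5.56449086e+01] rect ((-0.4337940216064453, 0.3506317138671875), (60.98196029663086, 46.027339935302734), 0.26480355858802795)
```

View pics/w10c.png

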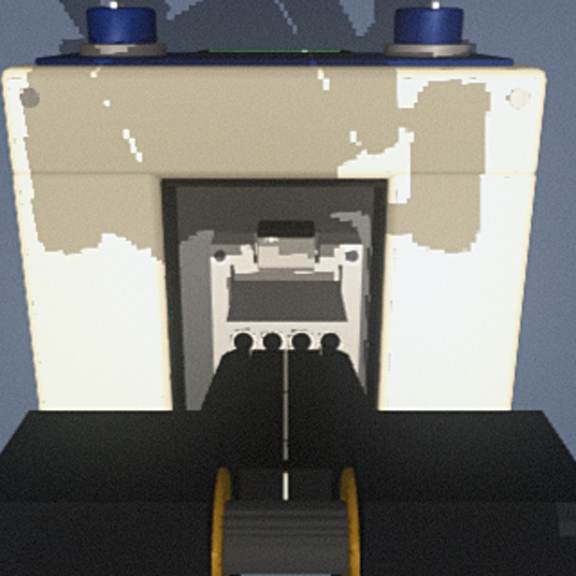

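The block top is flat (slopes 0.008 and 0.004 rad) and 55.6 mm above the floor, with the nose over the near foot. One last check of the bystanders and the latch position.

Run:
```python
from h import *
f=dict(np.load('w10.npz'));W=world(f);D=(W-PK);X=D@ex*1000;Y=D@ey*1000;Z=D[...,2]*1000
for (n) in('w2','w10'):
    f=dict(np.load(n+'.npz'));W=world(f);D=W-PK;X=D@ex*1000;Y=D@ey*1000;Z=D[...,2]*1000
    m=(abs(Y)<8)&(Z>11)&(Z<21)&(X<-20)&(X>-60);print(n,'latch X range',np.percentile(X[m],[1,50,99]))
g=snap('top','t11');a=dict(np.load('top0.npz'))['frame'];d=cv2.absdiff(a,g['frame']).max(2);print('changed px right half',[(s,(d[s[0]:s[1],s[2]:s[3]]>60).sum()) for s in((220,380,310,530),(160,240,230,530),(280,370,255,285))])
```

```text
w2 latch X range [-56.06989966 -44.95134082 -35.41389575]
w10 latch X range [-56.26951197 -44.07293316 -29.58315746]
changed px right half [((220, 380, 310, 530), np.int64(469)), ((160, 240, 230, 530), np.int64(37)), ((280, 370, 255, 285), np.int64(0))]
```

View pics/t11.png

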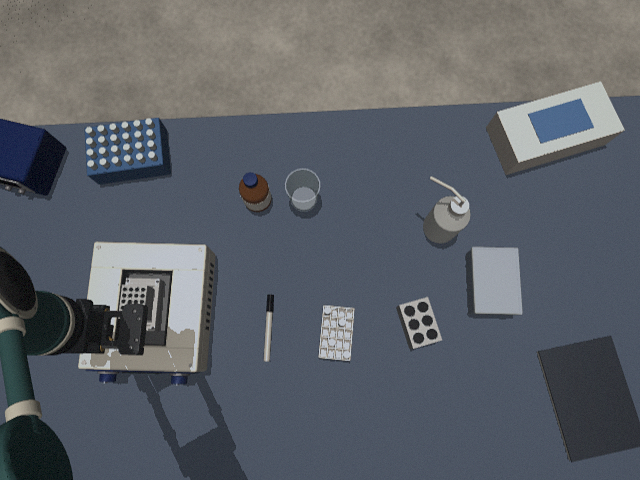

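Latch outer extent is the same as at rest (−56.1 and −56.3 mm), and all the bystanders are where they were. Handing in.

```bash
python3 -c "
from cell import manip
print(manip.close_job())"
```

```text
the job is handed in; nothing more can be done
None
```

The footed block is seated flat in the shaker's pocket with the latch over its near foot. I handed the job in at about 16.3 s; no verdict was reported.

**What I did:** I gripped the block across its width, took it over the shaker tilted 22° and lowered it in. I felt for the far wall, which was about 1.2 mm beyond my camera estimate. I let the block down to about 13°, released it, and pressed the near end with closed fingers. The highest reading between steps was about 12 N; then the force dropped to zero and the block was down.

**Last checks:**
- **Flatness:** the block's top is level within about 0.008 rad and 55.6 mm above the pocket floor (56 expected).
- **Latch:** in the picture the nose overlaps the near foot, and the latch's outer end is within 0.2 mm of its rest position (−56.3 mm against −56.1 mm).
- **Position:** the block's centre is within about 0.6 mm of where I found the pocket.
- **Surroundings:** the gripper is clear of everything, and the other objects look unmoved in the top view.

**What disagreed:** the top and wrist cameras differed by about 2.7 mm on the pocket's sideways position. I used the wrist camera, because it put the held block on the jaw centreline, and the block went in with no side contact. The nose was also met at about 11–12° rather than the stated 13°, which caused no trouble.

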